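# Fish the slide basket out of the deep staining tank

### The arm

A 6-joint arm with a two-finger parallel gripper is mounted at the origin on a cart in front of the work surface, level with it; the furniture and walls round the work are solid. World frame = base frame: x ahead of the robot, y to its left, z up, the work surface at z = 0. Lengths are in mm, angles in rad, forces in N, time in s.
With the tool pointing down it reaches from about 350 to 775 mm from the base axis. Payload 7.3 kg.
Tool frame: the origin (TCP) lies on the centre line of the jaws, within the pads' length; the fingertips stand 22 mm ahead of it and the grasp point (between the pads) lies 3 mm ahead of it; z points along the fingers, y is the direction in which the jaws open and shut (so a half turn about z gives the same grasp; the last joint's range is limited). The gripper opens to 92 mm and grips with 3 to 60 N. Pads are 19 mm wide; open, the fingers measure 130 mm over their backs; the gripper's body (75 mm by 190 mm) begins 47 mm behind the grasp point.
Start: joints at [-1.391, 0.342, 1.524, -0, 1.275, -0.146], TCP at [168.057, -497.393, 248.741] pointing down, gripper open.
Joint ranges: [-2.53, 2.53], [-0.77, 2.02], [0.04, 2.7], [-1, 4.14], [0.28, 2.66], [-3.11, 3.11]. Speed limits (rad/s): [2.57, 2.57, 3.14, 3.14, 3.14, 3.14].

### API

Orientations are given as [roll, pitch, yaw] about the fixed x, y, z axes, in that order (R = Rz(yaw) Ry(pitch) Rx(roll)).
In Python, from plant import get_obs, capture, close_job gives the robot as it stands.
- The arm moves only by the tool carry_out, never from a script. Its arguments are lists of equal length, an entry for each row: "xyz": the shift along the tool's x, y, z scaled (see below), a list of three; "dr": the turn, a rotation vector about the tool's x, y, z scaled (see below), a list of three. A call has 1 to 8 rows; each row shifts and turns the commanded pose from where the row before left it, along the tool's axes as they then stand; what a row does not reach is not made up. The controller multiplies each number of a shift by 0.06 m and each number of a turn by 8 degrees. A row lasts 1/8 s, in which the tool goes at most 62.5 mm and 10.7 degrees, less where a joint would pass 70% of its speed; a pose out of reach is approached as far as the arm can. A call with a number of a shift or a turn outside -1 to 1 is refused whole. A call with a gripper value outside its range is refused whole. "gripper" is the gripper's target within -1 to 1 (fully open at 1, half-way at 0, shut at -1), set as the call begins (left out, the last holds). The fingers move at their own pace and stop on an object; the grip force is fixed at half the most. Time passes only in rows, so rows that do not move let the fingers close. It gives the time, the measured TCP pose, the force and the opening at its end, in the units of the state.
- get_obs(): the state, without advancing time (a new reading comes with each control period).
- capture(name): name is "scene" or "side" or "wrist"; returns a dict with "image" (384x512x3 uint8, blue, green, red), "fx", "fy", "cx", "cy" (pixels), "pose" (4x4, takes a point from camera to world coordinates). Camera axes: x right, y up, looking along -z (the intrinsics and any distortion apply to the point x, -y, -z); pixel columns grow to the right and rows downward; lengths in mm; the calibration is good to about 2 mm. The wrist camera is an equidistant fisheye: a pixel r from the principal point sees the ray r / f radians off the axis. A picture is of the moment at which its call begins. There is no depth.
- close_job(): hands the job in, once; it reports no verdict.
The state is a dict: "time": time; "joint_positions": joint angles; "dq": joint speeds; "tau": joint torques, N m; "tool_pos": TCP position; "tcp_rot": TCP orientation; "contact_force": force on the tool from outside, world axes, zero at the start; "moment": the same for the moment, N m; "grip_width": finger opening in mm.
Only numpy, scipy, OpenCV 4.12 (cv2) and the standard library are available. Lean on these libraries where they do the work, as an engineer would, in place of code of your own. Each camera call takes 0.05 s, during which the arm holds its last target.

### The job

Take the hook rod out of its slanted holder and use it to lift the slide basket by its bail out of the deep staining tank. Set the basket down gently and upright on the floor of the drain tray, then put the rod back in the slanted holder, hook end first and fully home. Never touch the basket with the gripper, never tip or drop it, and leave the other things on the worktop where they are.

Things in the scene. Friction and masses are not known exactly. Their poses are not given: they have to be found in the camera images.
- hook_rod: Hook rod with black handle, collar and 6 mm steel shank ending in a J hook. Origin on the shank axis at the collar's underside; z runs up the rod to the handle's end, x is the way the hook's tip points. Collar z 0 to 4, x -13 to 32, y -15 to 15 mm. About 70 g, centre of mass near z -16 mm. At the start it sits home in the holder, z leaning 35 degrees from vertical, its y level
- rod_grip (a point): Middle of the rod's handle, rod frame (0, 0, 38) mm. The handle is 22 mm (x) by 16 mm (y) and spans z = 4 to 60 mm; grip it across the 16 mm, with the gripper in line with the rod
- hook_seat (a point): Point on the rod's axis, rod frame (0, 0, -105) mm, at the height of the upper side of the hook's bottom, where a load hangs. The hook's underside is 6 mm below. The free gap between shank and tip runs from 3 to 14 mm towards rod x, its middle at 8.5 mm
- hook_tip (a point): Top of the hook's upturned tip, rod frame (17, 0, -95) mm; the tip is 6 mm thick and stands 10 mm above the seat
- rod_holder: Fixed grey holder: base plate 140 (x) by 70 (y) by 8 mm with a rectangular tube slanted 35 degrees from vertical; origin at the centre of the underside, z up. The tube leans to the holder's -x at its top; the rod is drawn out along (-0.574, 0, 0.819). Tube inside, in the frame of the seated rod: x -7.5 to 28, y -11 to 11 mm, walls 3 mm, 118 mm long
- holder_mouth (a point): Where the rod's origin is when home, holder frame (-40, 0, 112) mm: the collar then rests on the tube's mouth and the rod's x points to the holder's +x and up. The rod has a few mm of side play and slides the last bit home by its own weight
- holder_deep (a point): Where the hook_seat point is when the rod is home, 105 mm down the slanted tube from holder_mouth
- tank: Fixed clear staining tank, open at the top, origin at the centre of the underside, z up. Rim 160 mm high; inside 80 mm (x) by 62 mm (y), outside 95 by 78 mm at the rim, foot 100 by 82 mm. Two ledges, 7 mm wide, run along x on the inner y walls, tops at z = 40 mm; the basket's rim flange hangs on them
- basket: Small loose steel slide basket, 60 to 120 g. Origin at the centre of its underside, z up. Cage 44 (x) by 42 (y) mm; rim flange 46 (x) by 57 (y) mm, underside z 28, top z 31 mm. At the start it hangs on the tank's ledges, underside 12 mm above the worktop, axes nearly along the tank's, up to 10 mm off the tank's middle in x
- bail_top (a point): Underside of the wire at the highest point of the basket's bail, basket frame (0, 0, 67) mm. The bail is a rigid half-circle arch of 5 mm wire in the basket's y-z plane at x = 0, feet at y = -21 and 21 mm; wire top at z = 72 mm
- tray: Fixed steel drain tray, 114 x 114 mm outside, walls 4 mm thick and 14 mm high, floor 4 mm thick (its upper side at z = 4 mm); origin at the centre of the underside
- timer: Bystander: small white bench timer, 58x62x20 mm; origin at the centre of its underside. Leave it alone
- oil_bottle: Bystander: small white-capped bottle, 25 mm across, 52 mm tall; origin at the centre of its underside. Leave it alone
- coverslip_box: Bystander: small square box, 31x31x20 mm; origin at the centre of its underside. Leave it alone
- amber_bottle_2: Bystander: amber dropper bottle, 38 mm across, 111 mm tall; origin at the centre of its underside. Leave it alone
- marker_red: Bystander: felt pen lying flat, 118 mm long, 13 mm thick; origin at the centre of its underside. Leave it alone
- beaker: Bystander: small glass beaker, 45 mm across, 58 mm tall; origin at the centre of its underside. Leave it alone

How it is judged (in metres and radians):
On the way, in this order (a step that is already met when the one before it is completed fails the run):
1. the basket hangs on the rod's hook, clear above the tank's rim (height (world z) of basket above 0.162 m and contact force between basket and hook_rod above 0.2 N), for 0.1 s.
2. the basket stands upright on the tray's floor, free of the hook (z of basket in the frame of tray between 0 and 0.009 m and horizontal distance between basket and tray below 0.045 m and angle between basket's own z axis and vertical below 0.12 rad and linear speed of basket below 0.03 m/s and contact force between basket and hook_rod below 0.05 N), for 0.2 s.
At the end, for the whole second after the job is handed in: The basket stands at rest on the tray's floor, upright to 7 degrees, its middle within 45 mm of the tray's, not touching the rod; the rod rests home in the slanted holder (origin within 12 mm of holder_mouth, hook seat within 15 mm of holder_deep) (all of step 2 and distance between hook_rod and holder_mouth below 0.012 m and distance between hook_seat and holder_deep below 0.015 m and linear speed of hook_rod below 0.03 m/s).
It fails at once if the gripper or arm touches the basket (contact force between any of the fingers, the arm and basket above 0.5 N).
It fails at once if the basket is tipped past 50 degrees (angle between basket's own z axis and vertical above 0.87 rad).
It fails at once if the basket is dropped or flung (faster than 0.8 m/s) (linear speed of basket above 0.8 m/s).
It fails at once if a bystander is shifted by more than 20 mm (distance of any of timer, oil_bottle, coverslip_box, amber_bottle_2, marker_red, beaker from where it was at the start of the episode above 0.02 m).
It also fails if it takes over 58 s, if anything falls off the work surface, if the arm or the gripper's body presses on something with over 40 N, if the wrist force passes 120 N, or if a joint passes its speed limit or range.

## Working session

There is one attempt and no reset: what is moved stays moved. The work goes in short steps, Python scripts to look and compute and a tool call to move; the robot and the scene stay as the last step left them, time stands still between calls to the robot, and variables do not carry over. Pictures are saved under pics/ and viewed, and the job is handed in when it is done.

Besides the shell and the picture viewer there is one more tool, called after "Emit:" in YAML: its name, and indented under it one key for each argument. carry_out: Moves the arm, as the interface text tells. Shifts and turns lie within -1 to 1; 1 stands for 0.06 m of shift or 8 degrees of turn. Its arguments: {"type":"object","properties":{"xyz":{"type":"array"},"dr":{"type":"array"},"gripper":{"type":"number"}},"required":["xyz","dr"]}

```bash
ls; mkdir -p pics; python3 - <<'E'
from plant import *
import cv2
print(get_obs())
for n in ("scene","side","wrist"):
    c=capture(n); cv2.imwrite(f"pics/{n}0.png",c["image"]); print(n,c["fx"],c["fy"],c["cx"],c["cy"],c["pose"].tolist() if hasattr(c["pose"],"tolist") else c["pose"], [k for k in c])
E
```

```text
pics
{'time': 0.0, 'joint_positions': array([-1.39100773e+00,  3.42724785e-01,  1.52502905e+00, -4.39937780e-06,
        1.27539320e+00, -1.46000498e-01]), 'dq': array([ 0.00303631, -0.00034943,  0.0006062 , -0.00013254, -0.00119143,
       -0.00027647]), 'tau': array([-2.66489078e-03, -4.31247640e+01, -2.44207907e+01,  7.16361590e-02,
        5.58827980e-02, -1.12232040e-04]), 'tool_pos': array([ 167.98100606, -497.00181997,  248.03966908]), 'tcp_rot': array([-3.14005420e+00, -2.21971849e-04,  3.25790212e-01]), 'contact_force': array([-0.1754944 , -0.33390321,  0.78520322]), 'moment': array([ 0.02415776, -0.04157097, -0.04672038]), 'grip_width': 91.6307415084463}
scene 359.64105879822074 359.64105879822074 252.57843734903392 187.98000100273495 [[-0.5707528499580521, 0.3679354130958563, -0.7340740535223562, -177.4810087760595], [-0.8209542620069775, -0.23763161740585695, 0.5191967970833941, 655.9581155784966], [0.016591683378732992, 0.8989742744923561, 0.4376870683988754, 541.6192702099252], [0.0, 0.0, 0.0, 1.0]] ['image', 'fx', 'fy', 'cx', 'cy', 'pose']
side 373.294699076285 373.294699076285 253.86420531070848 192.65838546819774 [[-0.9987746644496562, 0.04298745037270166, -0.02452037446555257, 496.9916185829259], [-0.04850775595691405, -0.7521777097116852, 0.6571724968567295, 748.2426873192314], [0.009806490988160868, 0.6575566683741702, 0.7533412643756885, 825.5563110212328], [0.0, 0.0, 0.0, 1.0]] ['image', 'fx', 'fy', 'cx', 'cy', 'pose']
wrist 297.3186396354542 297.3186396354542 250.65859588749453 193.8590172060032 [[0.31916957393823414, 0.9181600359686762, 0.2347614351252859, 232.6204551694761], [-0.9476966798990409, 0.30957079617169925, 0.07769765161157086, -475.1623219431144], [-0.0013364057837838893, -0.2472813589974342, 0.9689427968213403, 383.74970396969053], [0.0, 0.0, 0.0, 1.0]] ['image', 'fx', 'fy', 'cx', 'cy', 'pose']
```

View pics/scene0.png

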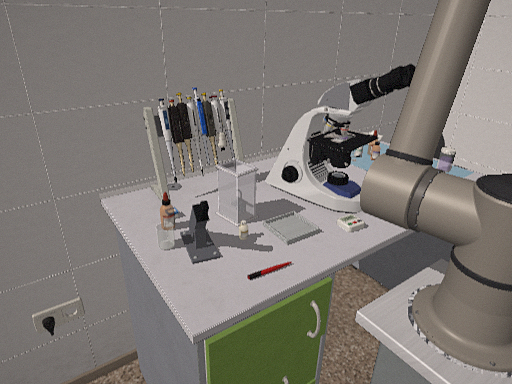

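View pics/side0.png

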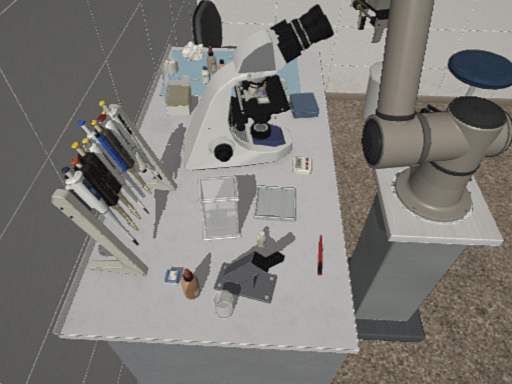

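View pics/wrist0.png

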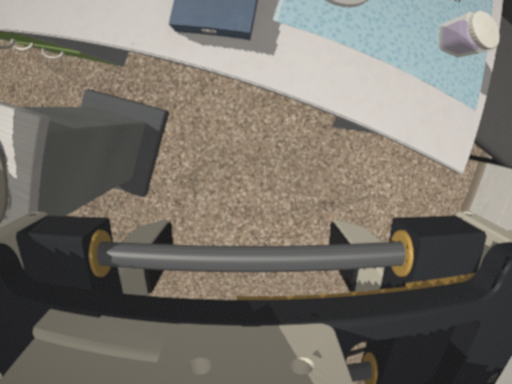

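```bash
python3 - <<'E'
import cv2
a=cv2.imread("pics/side0.png")[140:330,140:350]
cv2.imwrite("pics/sc.png",cv2.resize(a,None,fx=3.8,fy=3.1,interpolation=cv2.INTER_CUBIC) if 0 else cv2.resize(a,None,fx=3,fy=3,interpolation=cv2.INTER_CUBIC))
a=cv2.imread("pics/scene0.png")[140:290,130:380]
cv2.imwrite("pics/cc.png",cv2.resize(a,None,fx=3,fy=3,interpolation=cv2.INTER_CUBIC))
E
```

```text
(no output)
```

View pics/sc.png

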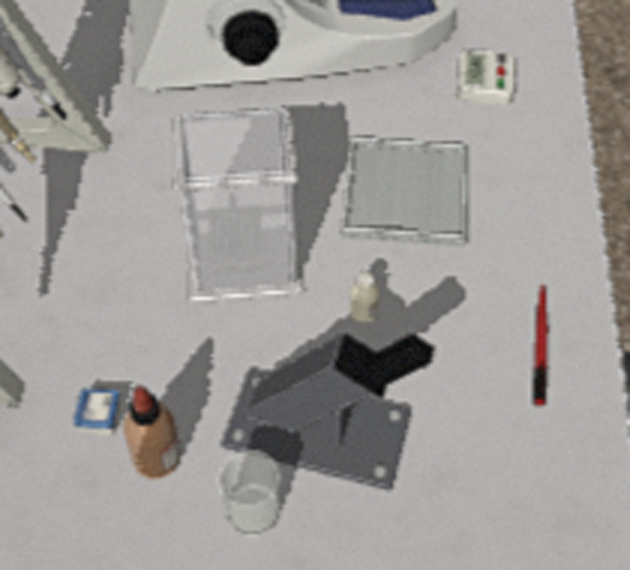

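View pics/cc.png

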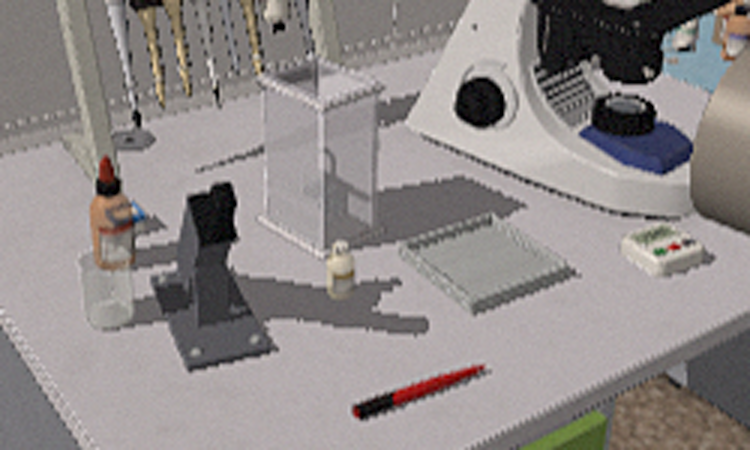

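```bash
cat > h.py <<'E'
import numpy as np, cv2
from scipy.spatial.transform import Rotation as R
CAM={}
def cams():
    import pickle,os
    if os.path.exists("cams.pkl"): return pickle.load(open("cams.pkl","rb"))
    from plant import capture
    d={}
    for n in("scene","side"):
        c=capture(n); d[n]={k:np.array(c[k]) for k in("fx","fy","cx","cy","pose")}
    pickle.dump(d,open("cams.pkl","wb")); return d
def ray(n,u,v,c=None):
    c=c or cams()[n]
    x=(u-c["cx"])/c["fx"]; y=(v-c["cy"])/c["fy"]
    if n=="wrist":
        r=np.hypot(x,y); s=np.sin(r)/r if r>1e-9 else 1; d=np.array([x*s,-y*s,-np.cos(r)])
    else: d=np.array([x,-y,-1.])
    P=np.array(c["pose"]); d=P[:3,:3]@d
    return P[:3,3],d/np.linalg.norm(d)
def onz(n,u,v,z,c=None):
    o,d=ray(n,u,v,c); return o+d*(z-o[2])/d[2]
def tri(r1,r2):
    (o1,d1),(o2,d2)=r1,r2
    A=np.stack([d1,-d2],1); t=np.linalg.lstsq(A,o2-o1,rcond=None)[0]
    p,q=o1+t[0]*d1,o2+t[1]*d2
    return (p+q)/2,np.linalg.norm(p-q)
def proj(n,p,c=None):
    c=c or cams()[n]; P=np.array(c["pose"]); q=P[:3,:3].T@(np.asarray(p,float)-P[:3,3])
    if n=="wrist":
        r=np.arctan2(np.hypot(q[0],q[1]),-q[2]); h=np.hypot(q[0],q[1]); return np.array([c["cx"]+c["fx"]*r*q[0]/h, c["cy"]-c["fy"]*r*q[1]/h])
    return np.array([c["cx"]-c["fx"]*q[0]/q[2], c["cy"]+c["fy"]*q[1]/q[2]])
E
python3 - <<'E'
from h import *
np.set_printoptions(precision=1,suppress=True)
S=lambda x,y,z:onz("side",x/3+140-.33,y/3+140-.33,z)
C=lambda x,y,z:onz("scene",x/3+130-.33,y/3+140-.33,z)
print("holder side",[S(*p,8) for p in((254,370),(411,405),(390,488),(222,447))])
print("holder scene",[C(*p,8) for p in((190,369),(275,346))])
print("tray side",[S(*p,14) for p in((352,136),(468,143),(467,241),(343,234))])
print("tray scene",[C(*p,14) for p in((400,248),(478,305),(577,270),(493,215))])
print("rim side",[S(*p,160) for p in((178,118),(292,108),(297,180),(176,185))])
print("rim scene",[C(*p,160) for p in((262,82),(322,105),(382,86),(315,60))])
print("foot side",[S(*p,3) for p in((190,298),(302,290))])
print("foot scene",[C(*p,3) for p in((260,218),(323,254),(384,232))])
for n,p in dict(timer=(487,80),oil=(363,310),box=(97,415),amb=(155,465),beak=(252,520),m1=(543,290),m2=(540,403)).items(): print(n,S(*p,5))
print("handle", tri(ray("side",425/3+140,345/3+140),ray("scene",222/3+130,190/3+140)))
E
```

```text
holder side [array([585.8, 271.9,   8. ]), array([455.1, 297.3,   8. ]), array([470.7, 369.6,   8. ]), array([604.1, 342.4,   8. ])]
holder scene [array([462.6, 371.9,   8. ]), array([451.5, 301. ,   8. ])]
tray side [array([515.6,   9.9,  14. ]), array([402.3,  12.7,  14. ]), array([406.2, 132.3,  14. ]), array([518.6, 130.7,  14. ])]
tray scene [array([510.8, 131.2,  14. ]), array([398.6, 130.5,  14. ]), array([391.8,  19.2,  14. ]), array([510.6,  17.1,  14. ])]
rim side [array([654.4, 131.1, 160. ]), array([562.8, 114.5, 160. ]), array([552.9, 191.3, 160. ]), array([645.7, 201.6, 160. ])]
rim scene [array([623.4, 210.3, 160. ]), array([550.1, 192.1, 160. ]), array([556.7, 123.1, 160. ]), array([643.8, 140.2, 160. ])]
foot side [array([649.7, 200.2,   3. ]), array([552.1, 186.4,   3. ])]
foot scene [array([648. , 203.3,   3. ]), array([556.3, 187.4,   3. ]), array([557.9, 115.6,   3. ])]
timer [379.3 -84.8   5. ]
oil [497.5 205.7   5. ]
box [708.7 318.3   5. ]
amb [655.1 358.9   5. ]
beak [574.7 399.4   5. ]
m1 [339.3 176.    5. ]
m2 [349.4 288.1   5. ]
handle (array([453.4, 338.8, 163. ]), np.float64(2.997747697607738))
```

```bash
python3 - <<'E'
import cv2
a=cv2.imread("pics/side0.png")[0:190,160:345]
cv2.imwrite("pics/s2.png",cv2.resize(a,None,fx=3.1,fy=3.1,interpolation=cv2.INTER_CUBIC))
a=cv2.imread("pics/scene0.png")[50:220,255:425]
cv2.imwrite("pics/c2.png",cv2.resize(a,None,fx=3,fy=3,interpolation=cv2.INTER_CUBIC))
E
```

```text
(no output)
```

View pics/s2.png

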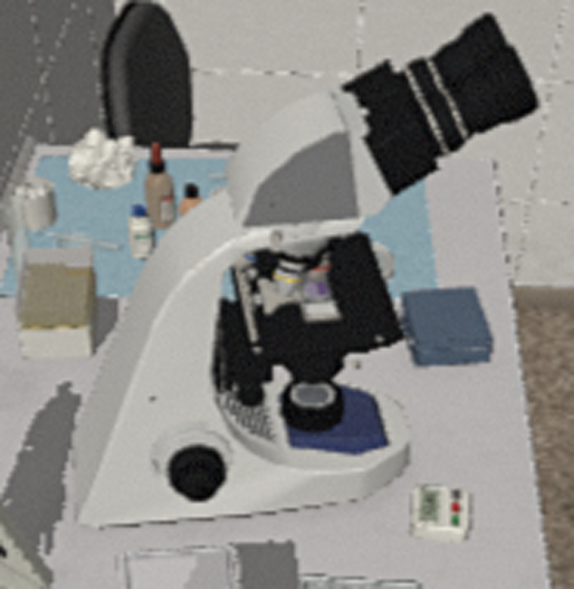

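View pics/c2.png

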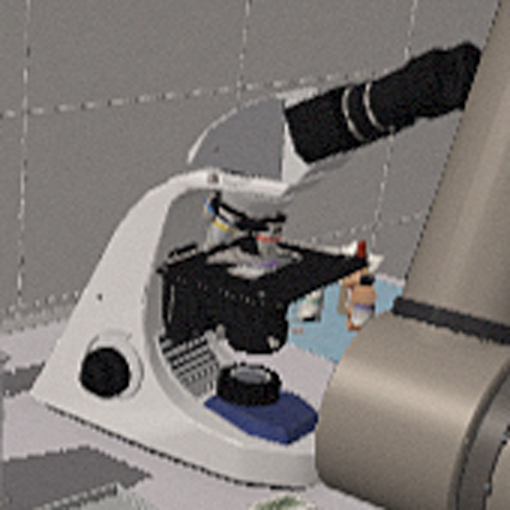

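```bash
python3 - <<'E'
from h import *
np.set_printoptions(precision=1,suppress=True)
S=lambda x,y:ray("side",x/3.1+160-.33,y/3.1-.33)
C=lambda x,y:ray("scene",x/3+255-.33,y/3+50-.33)
print("base corner",tri(S(80,524),C(33,398)))
print("knob",tri(S(196,472),C(102,372)))
print("dot",tri(S(153,399),C(99,297)))
print("screw",tri(S(278,237),C(214,177)))
print("ring near bottom",tri(S(447,150),C(368,132)), tri(S(410,66),C(347,88)))
print("eyepiece end",tri(S(535,103),C(478,80)),tri(S(488,14),C(478,45)))
print("black start top",tri(S(345,90),C(288,110)), tri(S(392,192),C(303,162)))
print("base front edge z=20", onz("side",410/3.1+160,450/3.1,20), onz("side",350/3.1+160,500/3.1,10), onz("side",80/3.1+160,524/3.1,0))
E
```

```text
base corner (array([739.3, -51.1,   3.8]), np.float64(5.176009961331885))
knob (array([619.3, -50.1,  81.7]), np.float64(4.370526307884224))
dot (array([657. , -71.5, 150.4]), np.float64(3.1900553709786728))
screw (array([ 545.2, -109.1,  297.8]), np.float64(0.9658658531544575))
ring near bottom (array([ 410. , -148.2,  359.1]), np.float64(0.7489910967901493)) (array([ 448. , -170.9,  401. ]), np.float64(27.36021070153079))
eyepiece end (array([ 338.6, -171.3,  400.8]), np.float64(23.2119756438098)) (array([ 380.8, -239.7,  428.8]), np.float64(0.028085821302827538))
black start top (array([ 499.6, -161.4,  379. ]), np.float64(37.44503392919634)) (array([ 453.7, -125. ,  330.2]), np.float64(5.669623353025156))
base front edge z=20 [ 409.4 -164.8   20. ] [470.3 -96.9  10. ] [739.2 -57.    0. ]
```

Emit:
carry_out:
  xyz:
    - [0,0,-1]
    - [0,0,-1]
    - [0,0,-1]
    - [0,0,-1]
    - [0,0,-1]
  dr:
    - [0,0,0]
    - [0,0,0]
    - [0,0,0]
    - [0,0,0]
    - [0,0,0]

```text
time: 0.88
tool_pos: [167.9, -496.8, 550.8]
tcp_rot: [3.141, 0.0, 0.326]
contact_force: [0.0, -1.0, 0.5]
grip_width: 91.6
```

```bash
cat >> h.py <<'E'
def rows(poses):
    """poses list of (p,Rmat); print rows between"""
    out=[]
    for (p,A),(q,B) in zip(poses[:-1],poses[1:]):
        s=A.T@(np.array(q)-np.array(p))/60; w=R.from_matrix(A.T@B).as_rotvec(degrees=True)/8
        out.append((s,w))
    for k in range(0,len(out),8):
        print("xyz",[[round(float(x),3)+0. for x in s] for s,w in out[k:k+8]]); print("dr",[[round(float(x),3)+0. for x in w] for s,w in out[k:k+8]])
def lin(p,A,q,B,n):
    from scipy.spatial.transform import Slerp
    sl=Slerp([0,1],R.from_matrix([A,B]))
    return [(p+(q-p)*t,sl(t).as_matrix()) for t in np.linspace(0,1,n+1)]
def down(yaw): return R.from_euler("xyz",[180,0,yaw],degrees=True).as_matrix()
E
python3 - <<'E'
from h import *
P=[]
A=down(18.68)
for t in np.linspace(0,1,17):
    az=np.radians(-71.3+t*(34+71.3)); r=524.5+t*(400-524.5); P.append((np.array([r*np.cos(az),r*np.sin(az),551-t*31]),A))
rows(P)
E
```

```text
xyz [[0.987, -0.187, 0.032], [0.944, -0.296, 0.032], [0.89, -0.398, 0.032], [0.825, -0.492, 0.032], [0.75, -0.576, 0.032], [0.667, -0.649, 0.032], [0.577, -0.711, 0.032], [0.482, -0.761, 0.032]]
dr [[0.0, 0.0, 0.0], [0.0, 0.0, 0.0], [0.0, 0.0, 0.0], [0.0, 0.0, 0.0], [0.0, 0.0, 0.0], [0.0, 0.0, 0.0], [0.0, 0.0, 0.0], [0.0, 0.0, 0.0]]
xyz [[0.384, -0.799, 0.032], [0.283, -0.825, 0.032], [0.181, -0.838, 0.032], [0.08, -0.839, 0.032], [-0.019, -0.827, 0.032], [-0.114, -0.805, 0.032], [-0.204, -0.772, 0.032], [-0.288, -0.729, 0.032]]
dr [[0.0, 0.0, 0.0], [0.0, 0.0, 0.0], [0.0, 0.0, 0.0], [0.0, 0.0, 0.0], [0.0, 0.0, 0.0], [0.0, 0.0, 0.0], [0.0, 0.0, 0.0], [0.0, 0.0, 0.0]]
```

Emit:
carry_out:
  xyz:
    - [0.98,-0.19,0]
    - [0.94,-0.3,0]
    - [0.89,-0.4,0]
    - [0.82,-0.5,0]
    - [0.75,-0.58,0]
    - [0.67,-0.65,0]
    - [0.58,-0.71,0]
    - [0.48,-0.76,0]
  dr:
    - [0,0,0]
    - [0,0,0]
    - [0,0,0]
    - [0,0,0]
    - [0,0,0]
    - [0,0,0]
    - [0,0,0]
    - [0,0,0]

```text
time: 1.88
tool_pos: [437.4, -145.8, 548.3]
tcp_rot: [-3.141, 0.0, 0.326]
contact_force: [0.9, -0.3, -0.2]
grip_width: 92.1
```

Emit:
carry_out:
  xyz:
    - [0.38,-0.8,0]
    - [0.28,-0.82,0]
    - [0.18,-0.84,0]
    - [0.08,-0.84,0]
    - [-0.02,-0.83,0]
    - [-0.11,-0.8,0.2]
    - [-0.2,-0.77,0.2]
    - [-0.29,-0.73,0.2]
  dr:
    - [0,0,0]
    - [0,0,0]
    - [0,0,0]
    - [0,0,0]
    - [0,0,0]
    - [0,0,0]
    - [0,0,0]
    - [0,0,0]

```text
time: 2.88
tool_pos: [329.4, 225.0, 512.0]
tcp_rot: [3.142, 0.0, 0.326]
contact_force: [0.7, 0.2, 0.4]
grip_width: 91.7
```

```bash
python3 - <<'E'
from plant import *
import cv2,pickle
o=get_obs(); print(o["tool_pos"],o["tcp_rot"],o["joint_positions"],o["time"])
c=capture("wrist"); cv2.imwrite("pics/w1.png",c["image"]); pickle.dump(c,open("w1.pkl","wb"))
cv2.imwrite("pics/w1b.png",cv2.resize(c["image"],(800,600),interpolation=cv2.INTER_CUBIC))
E
```

```text
[329.39396053 224.95152396 512.00672717] [3.14158101e+00 4.59771626e-04 3.25937538e-01] [4.06426987e-01 3.45776025e-02 1.20548505e+00 2.68222735e-05
 1.90198922e+00 1.65129449e+00] 2.875
```

View pics/w1b.png

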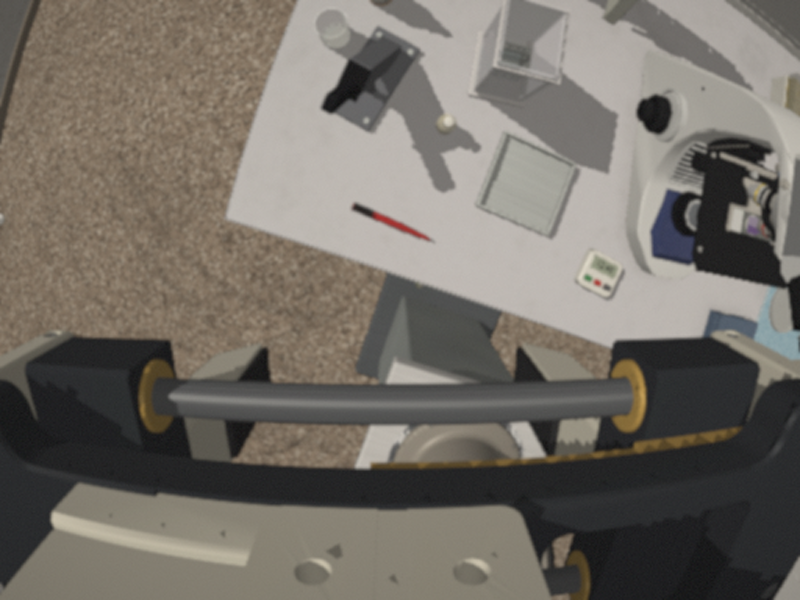

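```bash
python3 - <<'E'
import cv2
a=cv2.imread("pics/w1.png")[0:155,195:385]
cv2.imwrite("pics/w1c.png",cv2.resize(a,None,fx=4,fy=3.8 if 0 else 4,interpolation=cv2.INTER_CUBIC)[:600])
E
```

```text
(no output)
```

View pics/w1c.png

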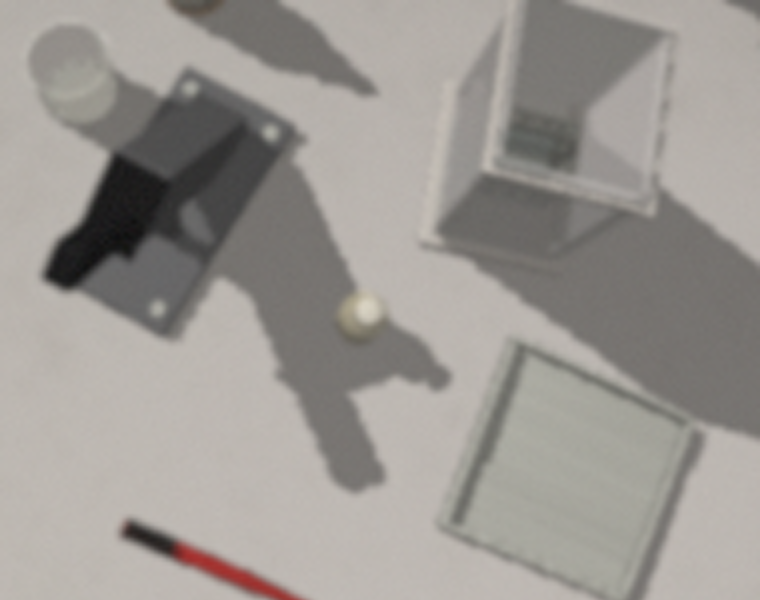

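```bash
cat > m1.py <<'E'
from h import *
import pickle
np.set_printoptions(precision=1,suppress=True)
c=pickle.load(open("w1.pkl","rb"))
print(np.array(c["pose"])[:3,3])
W=lambda x,y,z:onz("wrist",x/4+195-.375,y/4-.375,z,c)
print("holder",[W(*p,8) for p in((188,66),(303,133),(172,337))],"holes",[W(*p,8) for p in((190,88),(270,132),(157,307))])
print("tray",[W(*p,14) for p in((513,340),(703,432),(440,525),(625,603))])
print("rim",[W(*p,160) for p in((676,33),(655,214),(487,172))])
print("foot",[W(*p,2) for p in((425,243),)])
print("basket",[W(*p,43) for p in((507,150),(577,165))])
wr=lambda x,y:ray("wrist",x/4+195-.375,y/4-.375,c)
# handle end, 2 corners
print("handle end", W(45,278,155),W(70,288,155))
E
python3 m1.py
```

```text
[394.  247.1 647.6]
holder [array([607.3, 339.5,   8. ]), array([589.5, 268.4,   8. ]), array([458.1, 297.8,   8. ])] holes [array([595.1, 334.1,   8. ]), array([584.1, 285.2,   8. ]), array([471.2, 310.6,   8. ])]
tray [array([518.3, 125.9,  14. ]), array([512.6,   6.5,  14. ]), array([409.1, 130.3,  14. ]), array([405.7,  16.5,  14. ])]
rim [array([654.4, 127.8, 160. ]), array([567.1, 112.9, 160. ]), array([554.7, 186.7, 160. ])]
foot [array([554.4, 186.5,   2. ])]
basket [array([609.1, 166.1,  43. ]), array([616.5, 128.8,  43. ])]
handle end [451.7 344.2 155. ] [450.6 332.8 155. ]
```

```bash
python3 - <<'E'
from h import *
import pickle
np.set_printoptions(precision=1,suppress=True)
c=pickle.load(open("w1.pkl","rb"))
yaw=np.radians(-12.4); H=np.array([530,319.5,0]); 
X=np.array([np.cos(yaw),np.sin(yaw),0]);Y=np.array([-np.sin(yaw),np.cos(yaw),0]);Z=np.array([0,0,1.])
M=H-40*X+112*Z; zr=-.5736*X+.8192*Z; xr=.8192*X+.5736*Z
print(M,M+38*zr)
I={"scene":cv2.imread("pics/scene0.png"),"side":cv2.imread("pics/side0.png"),"wrist":cv2.imread("pics/w1.png")}
box={"scene":(185,195,215,235),"side":(245,245,290,280),"wrist":(203,30,240,75)}
for n in I:
    cc=c if n=="wrist" else None
    im=I[n]; x0,y0,x1,y1=box[n]
    big=cv2.resize(im[y0:y1,x0:x1],None,fx=10,fy=10,interpolation=cv2.INTER_CUBIC)
    for sx in(-11,11):
      for sy in(-8,8):
        for z in (4,60):
          p=proj(n,M+sx*xr+sy*Y+z*zr,cc); q=((p-[x0,y0]+.5)*10).astype(int)
          cv2.circle(big,tuple(int(v) for v in q),4,(0,0,255) if z==60 else (0,255,0),-1)
    for sx in(-70,70):
      for sy in(-35,35):
          p=proj(n,H+sx*X+sy*Y+8*Z,cc); q=((p-[x0,y0]+.5)*10).astype(int); cv2.circle(big,tuple(int(v) for v in q),4,(255,0,0),-1)
    I[n]=big
h=max(b.shape[0] for b in I.values())
o=np.hstack([cv2.copyMakeBorder(b,0,h-b.shape[0],0,5,cv2.BORDER_CONSTANT) for b in I.values()])
print(o.shape); cv2.imwrite("pics/cmp.png",cv2.resize(o,None,fx=.7,fy=.7))
E
```

```text
[490.9 328.1 112. ] [469.6 332.8 143.1]
(450, 1135, 3)
```

View pics/cmp.png

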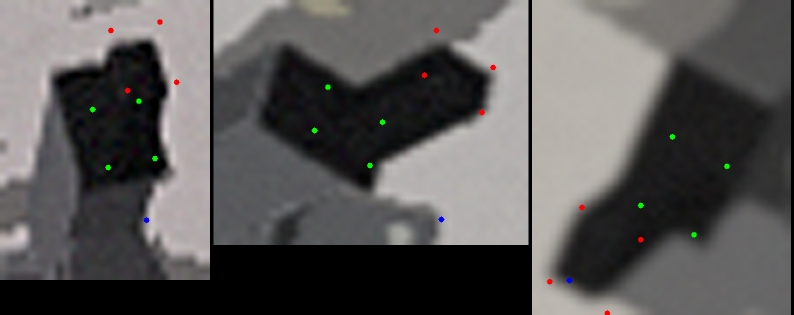

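```bash
python3 - <<'E'
from h import *
import pickle
from scipy.optimize import least_squares
np.set_printoptions(precision=2,suppress=True)
c=pickle.load(open("w1.pkl","rb"))
yaw=np.radians(-12.4); H=np.array([530,319.5,0]); 
X=np.array([np.cos(yaw),np.sin(yaw),0]);Y=np.array([-np.sin(yaw),np.cos(yaw),0]);Z=np.array([0,0,1.])
M=H-40*X+112*Z; zr=-.5736*X+.8192*Z; xr=.8192*X+.5736*Z
off={"scene":(0,185,195),"side":(213,245,245),"wrist":(532,203,30)}
def pos(n,p,cc):
    o=off[n]; q=(proj(n,p,cc)-[o[1],o[2]]+.5)*7; return q+[o[0],0]
for n in off:
  for sx in(-11,11):
    for sy in(-8,8): print(n,sx,sy,pos(n,M+sx*xr+sy*Y+60*zr,c if n=="wrist" else None))
E
```

```text
scene -11 -8 [177.09  82.14]
scene -11 8 [127.93  90.84]
scene 11 -8 [159.79  22.15]
scene 11 8 [111.09  30.32]
side -11 -8 [492.71  67.38]
side -11 8 [481.31 112.51]
side 11 -8 [436.12  30.55]
side 11 8 [423.86  75.58]
wrist -11 -8 [607.15 313.5 ]
wrist -11 8 [549.55 281.92]
wrist 11 -8 [640.9 239.5]
wrist 11 8 [581.72 207.39]
```

```bash
python3 - <<'E'
from h import *
import pickle
from scipy.optimize import least_squares
np.set_printoptions(precision=2,suppress=True)
c=pickle.load(open("w1.pkl","rb"))
yaw=np.radians(-12.4); H=np.array([530,319.5,0]); 
X=np.array([np.cos(yaw),np.sin(yaw),0]);Y=np.array([-np.sin(yaw),np.cos(yaw),0]);Z=np.array([0,0,1.])
M=H-40*X+112*Z; zr=-.5736*X+.8192*Z; xr=.8192*X+.5736*Z
off={"scene":(0,185,195),"side":(213,245,245),"wrist":(532,203,30)}
def pos(n,p):
    cc=c if n=="wrist" else None
    o=off[n]; return proj(n,p,cc)*7-np.array([o[1]-.5,o[2]-.5])*7+[o[0],0]
ob=[("scene",11,-8,153,40),("scene",11,8,112,48),("scene",-11,-8,168,85),("side",-11,-8,490,70),("side",-11,8,480,108),("side",11,-8,446,42),("wrist",-11,8,553,278),("wrist",-11,-8,603,294),("wrist",11,8,588,205)]
f=lambda d:np.concatenate([(pos(n,M+sx*xr+sy*Y+60*zr+d)-[u,v])/7 for n,sx,sy,u,v in ob])
r=least_squares(f,np.zeros(3)); print(r.x, r.fun, "rodframe",r.x@xr,r.x@Y,r.x@zr)
print("end",M+60*zr+r.x)
E
```

```text
[ 1.15  0.59 -3.38] [ 0.55 -1.35 -0.53 -1.32  0.87  0.78 -0.28  0.7  -0.48  1.72 -2.06 -0.54
 -0.3   0.15  0.73  2.34 -0.73 -0.  ] rodframe -1.1153163557471057 0.8197085384629398 -3.3398462116035543
end [458.47 336.07 157.78]
```

```bash
cat >> h.py <<'E'
yawH=np.radians(-12.4); XH=np.array([np.cos(yawH),np.sin(yawH),0]);YH=np.array([-np.sin(yawH),np.cos(yawH),0]);ZH=np.array([0,0,1.])
zr=-.5736*XH+.8192*ZH; xr=.8192*XH+.5736*ZH
RG=np.stack([xr,-YH,-zr],1)
TG=np.array([470,333,141.5])+3*zr
E
python3 - <<'E'
from h import *
print(TG,R.from_matrix(RG).as_euler("xyz"))
p=np.array([329.4,225,512]);A=down(18.68)
rows(lin(p,A,TG+130*zr,RG,8))
E
```

```text
[468.31934234 333.36951655 143.9576    ] [ 3.14159265 -0.61085703 -0.21642083]
xyz [[0.213, -0.201, 0.545], [0.158, -0.225, 0.554], [0.102, -0.245, 0.559], [0.043, -0.261, 0.559], [-0.016, -0.274, 0.555], [-0.075, -0.282, 0.546], [-0.134, -0.287, 0.532], [-0.192, -0.287, 0.514]]
dr [[-0.148, 0.533, 0.47], [-0.148, 0.533, 0.47], [-0.148, 0.533, 0.47], [-0.148, 0.533, 0.47], [-0.148, 0.533, 0.47], [-0.148, 0.533, 0.47], [-0.148, 0.533, 0.47], [-0.148, 0.533, 0.47]]
```

Emit:
carry_out:
  xyz:
    - [0.21,-0.2,0.55]
    - [0.16,-0.22,0.55]
    - [0.1,-0.24,0.56]
    - [0.04,-0.26,0.56]
    - [-0.02,-0.27,0.56]
    - [-0.08,-0.28,0.55]
    - [-0.13,-0.29,0.53]
    - [-0.19,-0.29,0.51]
  dr:
    - [-0.15,0.53,0.47]
    - [-0.15,0.53,0.47]
    - [-0.15,0.53,0.47]
    - [-0.15,0.53,0.47]
    - [-0.15,0.53,0.47]
    - [-0.15,0.53,0.47]
    - [-0.15,0.53,0.47]
    - [-0.15,0.53,0.47]

```text
time: 3.92
tool_pos: [396.1, 347.4, 249.8]
tcp_rot: [3.14, -0.611, -0.218]
contact_force: [0.7, -0.4, -0.1]
grip_width: 92.1
```

```bash
cat > st.py <<'E'
from h import *
from plant import get_obs
np.set_printoptions(precision=3,suppress=True)
o=get_obs(); p=o["tool_pos"]; A=R.from_euler("xyz",o["tcp_rot"]).as_matrix()
if __name__=="__main__":
    print(o["time"],p,o["tcp_rot"],"\nq",o["joint_positions"],"f",o["contact_force"],o["grip_width"])
E
python3 - <<'E'
from st import *
print(o["time"],p,o["tcp_rot"],o["joint_positions"])
rows([(p,A),(TG,RG)])
from plant import capture
for n in("side","scene"): cv2.imwrite(f"pics/{n}2.png",capture(n)["image"])
a=cv2.imread("pics/side2.png")[120:320,200:400];b=cv2.imread("pics/scene2.png")[100:300,120:320]
cv2.imwrite("pics/pre.png",cv2.resize(np.hstack([a,b]),None,fx=2,fy=2,interpolation=cv2.INTER_CUBIC))
E
```

```text
3.925 [396.067 347.403 249.804] [ 3.14  -0.611 -0.218] [ 0.86   0.257  1.804 -0.704  0.896  3.049]
xyz [[-0.007, -0.035, 2.148]]
dr [[0.016, 0.002, -0.007]]
```

View pics/pre.png

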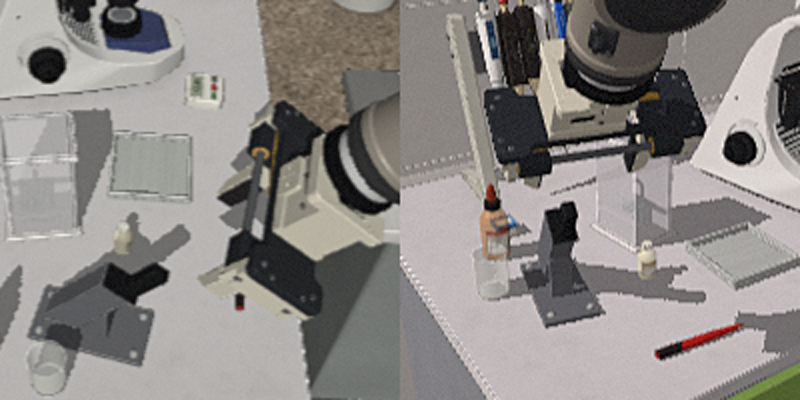

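Emit:
carry_out:
  xyz:
    - [0,-0.03,0.5]
    - [0,0,0.5]
    - [0,0,0.5]
    - [0,0,0.4]
    - [0,0,0.25]
    - [0,0,0]
  dr:
    - [0,0,0]
    - [0,0,0]
    - [0,0,0]
    - [0,0,0]
    - [0,0,0]
    - [0,0,0]

```text
time: 4.78
tool_pos: [473.9, 331.1, 152.5]
tcp_rot: [3.133, -0.592, -0.207]
contact_force: [1.0, 0.2, 0.9]
grip_width: 91.4
```

```bash
python3 - <<'E'
from st import *
print(o["time"],p,o["tcp_rot"],o["joint_positions"],o["contact_force"])
rows([(p,A),(TG,RG)])
from plant import capture
for n in("side","scene"): cv2.imwrite(f"pics/{n}3.png",capture(n)["image"])
a=cv2.imread("pics/side3.png")[190:290,210:310];b=cv2.imread("pics/scene3.png")[170:270,160:260]
cv2.imwrite("pics/pre3.png",cv2.resize(np.hstack([a,b]),None,fx=4,fy=4,interpolation=cv2.INTER_CUBIC))
E
```

```text
4.775 [473.92  331.125 152.543] [ 3.133 -0.592 -0.207] [ 0.707  0.445  1.832 -0.822  0.656  3.102] [1.008 0.242 0.877]
xyz [[-0.162, -0.018, 0.063]]
dr [[0.025, 0.136, 0.057]]
```

View pics/pre3.png

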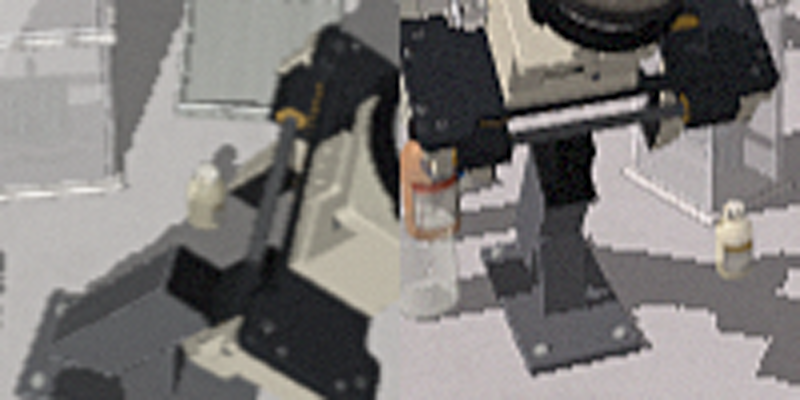

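Emit:
carry_out:
  xyz:
    - [0,0,-0.8]
    - [0,0,-0.8]
    - [0,0,0]
    - [0,0,0]
    - [0,0,0]
    - [0,0,0]
    - [0,0,0]
    - [0,0,0]
  dr:
    - [0,0,0]
    - [0,0,-0.5]
    - [0,0,-1]
    - [0,0,-1]
    - [0,0,-1]
    - [0,0,-1]
    - [0,0,-1]
    - [0,0,-1]

```text
time: 5.88
tool_pos: [420.4, 343.9, 232.9]
tcp_rot: [2.649, -0.344, 0.792]
contact_force: [-0.5, 0.8, -0.1]
grip_width: 91.8
```

Emit:
carry_out:
  xyz:
    - [0,0,0]
    - [0,0,0]
    - [0,0,0]
    - [0,0,0]
    - [0,0,0]
    - [0,0,0]
    - [0,0,0]
    - [0,0,0]
  dr:
    - [0,0,-1]
    - [0,0,-1]
    - [0,0,-1]
    - [0,0,-1]
    - [0,0,-1]
    - [0,0,-1]
    - [0,0,-1]
    - [0,0,-1]

```text
time: 6.88
tool_pos: [420.4, 343.9, 232.9]
tcp_rot: [2.601, 0.255, 1.75]
contact_force: [0.3, 0.4, -0.0]
grip_width: 92.1
```

Emit:
carry_out:
  xyz:
    - [0,0,0]
    - [0,0,0]
    - [0,0,0]
    - [0,0,0]
    - [0,0,0]
    - [0,0,0]
    - [0,0,0]
    - [0,0,0]
  dr:
    - [0,0,-1]
    - [0,0,-1]
    - [0,0,-1]
    - [0,0,-1]
    - [0,0,-1]
    - [0,0,-1]
    - [0,0,-1]
    - [0,0,-1]

```text
time: 7.88
tool_pos: [420.4, 343.9, 232.9]
tcp_rot: [-3.131, 0.592, 2.941]
contact_force: [-0.1, 0.8, 0.0]
grip_width: 92.1
```

```bash
python3 - <<'E'
from st import *
print(o["time"],p,o["tcp_rot"],o["joint_positions"],o["contact_force"])
RG2=np.stack([-xr,YH,-zr],1)
rows([(p,A),(TG+60*zr,RG2)])
E
```

```text
7.875 [420.415 343.925 232.869] [-3.131  0.592  2.941] [ 0.805  0.294  1.796 -0.691  0.845 -0.146] [-0.108  0.778  0.027]
xyz [[0.168, 0.003, 0.686]]
dr [[-0.007, -0.133, 0.096]]
```

Emit:
carry_out:
  xyz:
    - [0.16,0,0.4]
    - [0,0,0.4]
    - [0,0,0.4]
    - [0,0,0.3]
    - [0,0,0.18]
    - [0,0,0]
  dr:
    - [0,-0.13,0.1]
    - [0,0,0]
    - [0,0,0]
    - [0,0,0]
    - [0,0,0]
    - [0,0,0]

```text
time: 8.62
tool_pos: [469.2, 332.4, 143.4]
tcp_rot: [3.141, 0.61, 2.919]
contact_force: [0.5, 0.7, 0.1]
grip_width: 91.9
```

```bash
cat >>h.py <<'E'
RG2=np.stack([-xr,YH,-zr],1)
E
python3 - <<'E'
from st import *
print(o["time"],p,o["tcp_rot"],o["joint_positions"],o["contact_force"])
rows([(p,A),(TG,RG2)])
from plant import capture
for n in("side","scene"): cv2.imwrite(f"pics/{n}4.png",capture(n)["image"])
a=cv2.imread("pics/side4.png")[190:290,210:310];b=cv2.imread("pics/scene4.png")[170:270,160:260]
cv2.imwrite("pics/pre4.png",cv2.resize(np.hstack([a,b]),None,fx=4,fy=4,interpolation=cv2.INTER_CUBIC))
E
```

```text
8.625 [469.218 332.448 143.378] [3.141 0.61  2.919] [ 0.723  0.458  1.854 -0.888  0.641  0.056] [0.476 0.695 0.106]
xyz [[0.009, 0.012, -0.018]]
dr [[-0.023, -0.008, -0.039]]
```

View pics/pre4.png

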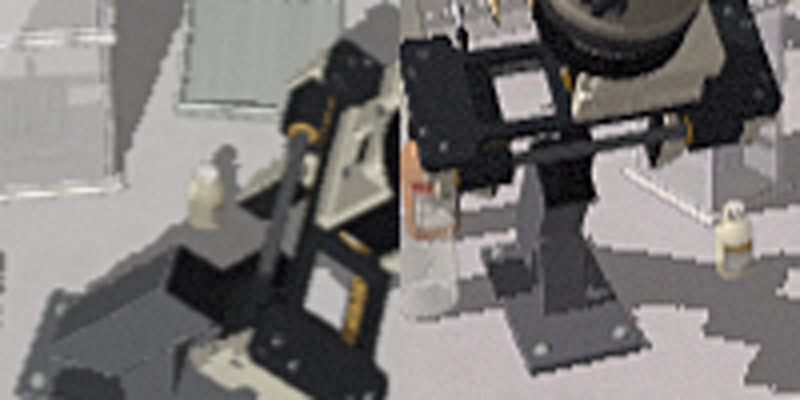

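Emit:
carry_out:
  xyz:
    - [0,0,0]
    - [0,0,0]
    - [0,0,0]
    - [0,0,0]
    - [0,0,0]
    - [0,0,0]
  dr:
    - [0,0,0]
    - [0,0,0]
    - [0,0,0]
    - [0,0,0]
    - [0,0,0]
    - [0,0,0]
  gripper: -1

```text
time: 9.48
tool_pos: [469.2, 332.6, 143.6]
tcp_rot: [3.14, 0.61, 2.918]
contact_force: [-0.7, -0.4, -1.1]
grip_width: 36.6
```

```bash
python3 st.py
```

```text
9.475 [469.155 332.574 143.564] [3.14  0.61  2.918] 
q [ 0.723  0.458  1.854 -0.888  0.641  0.056] f [-0.696 -0.391 -1.121] 36.597745061285224
```

Emit:
carry_out:
  xyz:
    - [0,0,0]
    - [0,0,0]
    - [0,0,0]
    - [0,0,0]
  dr:
    - [0,0,0]
    - [0,0,0]
    - [0,0,0]
    - [0,0,0]

```text
time: 9.98
tool_pos: [469.1, 332.5, 143.5]
tcp_rot: [3.14, 0.61, 2.918]
contact_force: [0.4, -1.1, -0.3]
grip_width: 16.0
```

```bash
python3 st.py
```

```text
9.975 [469.149 332.548 143.515] [3.14  0.61  2.918] 
q [ 0.723  0.458  1.854 -0.888  0.641  0.056] f [ 0.354 -1.06  -0.314] 15.976185771143664
```

Emit:
carry_out:
  xyz:
    - [0,0,-0.2]
    - [0,0,-0.4]
    - [0,0,-0.5]
    - [0,0,-0.6]
    - [0,0,-0.4]
    - [0,0,-0.15]
    - [0,0,0]
  dr:
    - [0,0,0]
    - [0,0,0]
    - [0,0,0]
    - [0,0,0]
    - [0,0,0]
    - [0,0,0]
    - [0,0,0]

```text
time: 10.85
tool_pos: [393.4, 349.7, 254.6]
tcp_rot: [3.139, 0.61, 2.918]
contact_force: [-0.2, 0.7, -0.6]
grip_width: 16.4
```

```bash
python3 st.py; python3 - <<'E'
from h import *
from plant import capture
for n in("side","scene"): cv2.imwrite(f"pics/{n}5.png",capture(n)["image"])
a=cv2.imread("pics/side5.png")[150:290,190:350];b=cv2.imread("pics/scene5.png")[100:240,160:320]
cv2.imwrite("pics/p5.png",cv2.resize(np.hstack([a,b]),None,fx=2.5,fy=2.5,interpolation=cv2.INTER_CUBIC))
cl=cv2.createCLAHE(4,(2,2))
def e(f,y0,y1,x0,x1):
    a=cv2.imread(f)[y0:y1,x0:x1]; a=cv2.resize(a,None,fx=6,fy=6,interpolation=cv2.INTER_CUBIC)
    return np.dstack([cl.apply(np.ascontiguousarray(a[...,i])) for i in range(3)])
ims=[e("pics/side0.png",170,245,195,245),e("pics/scene0.png",155,230,210,262),e("pics/w1.png",0,65,295,368)]
print([i.shape for i in ims])
h=450
o=np.hstack([cv2.copyMakeBorder(b,0,h-b.shape[0],0,6,cv2.BORDER_CONSTANT)[:h] for b in ims]); o=cv2.resize(o,None,fx=.74,fy=.74); print(o.shape); cv2.imwrite("pics/tank.png",o)
E
```

```text
10.85 [393.44  349.714 254.551] [3.139 0.61  2.918] 
q [ 0.867  0.253  1.796 -0.697  0.91  -0.093] f [-0.247  0.679 -0.601] 16.363736596463383
[(450, 300, 3), (450, 312, 3), (390, 438, 3)]
(333, 790, 3)
```

View pics/p5.png

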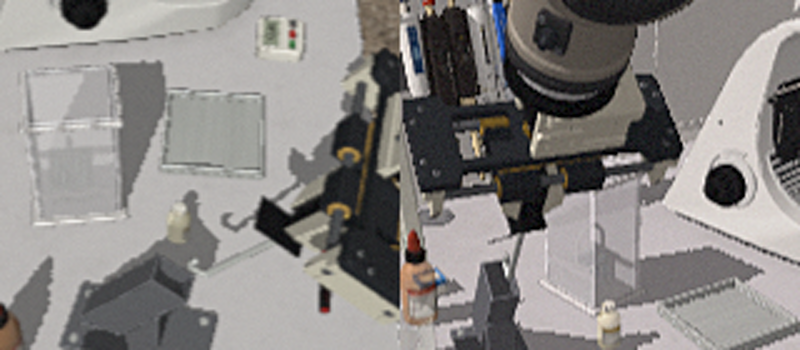

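View pics/tank.png

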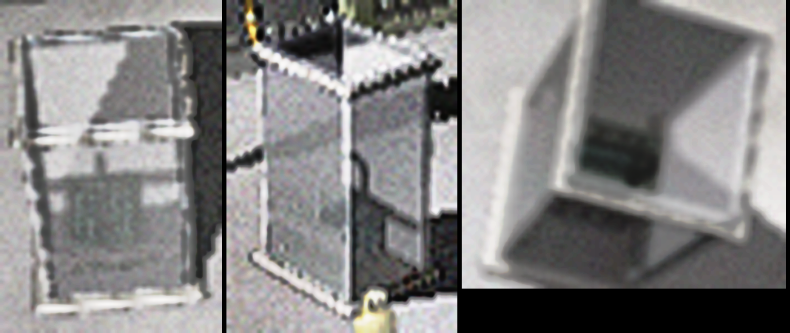

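```bash
python3 - <<'E'
from h import *
import pickle
np.set_printoptions(precision=1,suppress=True)
c=pickle.load(open("w1.pkl","rb"))
for v in (202,204,206): print("side",v,onz("side",217.2,v-.4,84))
for u,v in((239,188.5),(240,189)): print("scene",onz("scene",u,v,84))
print(tri(ray("side",217.2,203.5),ray("scene",239.4,188.5)))
# cage edges in side
s=4.44
for x,y in((72,178),(140,178),(72,240),(140,240)): print(onz("side",195+x/s-.4,170+y/s-.4,43 if y<200 else 12))
# w1 flange
x0=(300+6+312+6)*.74
for x,y in((582,118),(660,140),(655,185),(580,168)): print("w1",onz("wrist",295+(x-x0)/s-.4,y/s-.4,43,c))
th=np.radians(9);print("tank axes",np.cos(th),np.sin(th))
E
```

```text
side 202 [614.1 137.3  84. ]
side 204 [613.3 144.   84. ]
side 206 [612.6 150.6  84. ]
scene [608.5 148.1  84. ]
scene [604.2 147.5  84. ]
(array([613.9, 142.4,  81. ]), np.float64(1.917469084552944))
[634.4 132.5  43. ]
[593.6 130.2  43. ]
[633.9 155.9  12. ]
[592.7 153.6  12. ]
w1 [633.2 172.8  43. ]
w1 [638.1 134.5  43. ]
w1 [615. 130.  43.]
w1 [608.3 166.2  43. ]
tank axes 0.9876883405951378 0.15643446504023087
```

```bash
cat >>h.py <<'E'
yt=np.radians(9.); Xt=np.array([np.cos(yt),np.sin(yt),0]);Yt=np.array([-np.sin(yt),np.cos(yt),0])
RT=np.stack([-Xt,Yt,-ZH],1)
BAIL=np.array([611.4,160.3,0])
E
python3 - <<'E'
from st import *
q=p+[10,-20,100]
t=BAIL-30*Xt; t[2]=365
a=lin(p,A,q,A,2); rows(a+lin(q,A,t,RT,8)[1:])
E
```

```text
xyz [[-0.574, -0.144, -0.616], [-0.574, -0.144, -0.616], [-0.376, -0.271, 0.233], [-0.379, -0.291, 0.201], [-0.379, -0.311, 0.168], [-0.376, -0.331, 0.135], [-0.369, -0.35, 0.102], [-0.359, -0.368, 0.069]]
dr [[0.0, 0.0, 0.0], [0.0, 0.0, 0.0], [-0.104, 0.539, -0.329], [-0.104, 0.539, -0.329], [-0.104, 0.539, -0.329], [-0.104, 0.539, -0.329], [-0.104, 0.539, -0.329], [-0.104, 0.539, -0.329]]
xyz [[-0.346, -0.385, 0.037], [-0.329, -0.401, 0.006]]
dr [[-0.104, 0.539, -0.329], [-0.104, 0.539, -0.329]]
```

Emit:
carry_out:
  xyz:
    - [-0.57,-0.14,-0.62]
    - [-0.57,-0.14,-0.62]
    - [-0.38,-0.27,0.23]
    - [-0.38,-0.29,0.2]
    - [-0.38,-0.31,0.17]
    - [-0.38,-0.33,0.13]
    - [-0.37,-0.35,0.1]
    - [-0.36,-0.37,0.07]
  dr:
    - [0,0,0]
    - [0,0,0]
    - [-0.1,0.54,-0.33]
    - [-0.1,0.54,-0.33]
    - [-0.1,0.54,-0.33]
    - [-0.1,0.54,-0.33]
    - [-0.1,0.54,-0.33]
    - [-0.1,0.54,-0.33]

```text
time: 11.95
tool_pos: [538.0, 198.4, 362.7]
tcp_rot: [-3.118, 0.147, -3.075]
contact_force: [-0.0, -0.1, -0.7]
grip_width: 16.4
```

Emit:
carry_out:
  xyz:
    - [-0.35,-0.38,0.04]
    - [-0.33,-0.4,0]
    - [0,0,0]
  dr:
    - [-0.1,0.54,-0.33]
    - [-0.1,0.54,-0.33]
    - [0,0,0]

```text
time: 12.32
tool_pos: [584.1, 154.1, 363.8]
tcp_rot: [-3.138, -0.006, -2.989]
contact_force: [0.4, -0.2, -1.0]
grip_width: 15.8
```

```bash
cat > look.py <<'E'
import sys
from st import *
from plant import capture
k=sys.argv[1]
print(o["time"],p,o["tcp_rot"],"q",o["joint_positions"],"f",o["contact_force"],o["grip_width"])
for n in("side","scene"): cv2.imwrite(f"pics/{n}{k}.png",capture(n)["image"])
def crop(n,ctr,w,s):
    u,v=proj(n,ctr); x0=int(u-w/2);y0=int(v-w/2); x0=max(0,x0);y0=max(0,y0)
    im=cv2.imread(f"pics/{n}{k}.png")[y0:y0+w,x0:x0+w]; print(n,"x0,y0",x0,y0,"scale",s)
    return cv2.resize(im,(w*s,w*s),interpolation=cv2.INTER_CUBIC)
ctr=np.array(eval(sys.argv[2])); w=int(sys.argv[3]); s=400//w
cv2.imwrite(f"pics/L{k}.png",np.hstack([crop("side",ctr,w,s),crop("scene",ctr,w,s)]))
E
python3 look.py 6 "[600,160,170]" 100
```

```text
12.325 [584.109 154.128 363.754] [-3.138 -0.006 -2.989] q [ 0.133  0.448  1.052 -0.004  1.648 -1.59 ] f [ 0.447 -0.155 -0.966] 15.81010741162488
side x0,y0 169 135 scale 4
scene x0,y0 187 112 scale 4
```

View pics/L6.png

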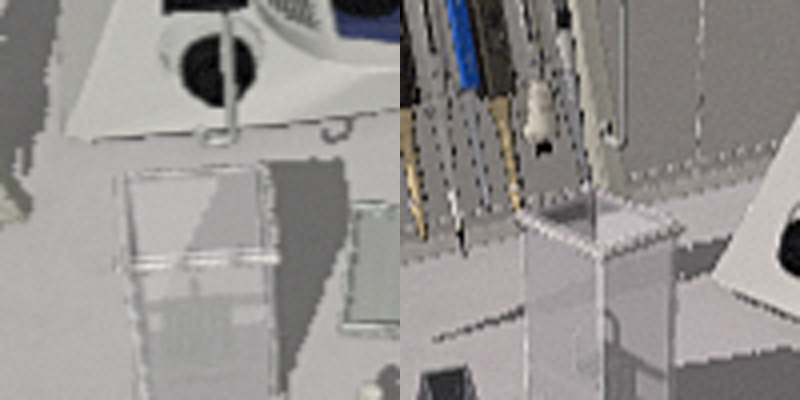

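```bash
python3 - <<'E'
from h import *
np.set_printoptions(precision=1,suppress=True)
s=lambda x,y:ray("side",169+x/4-.4,135+y/4-.4)
c=lambda x,y:ray("scene",187+(x-400)/4-.4,112+y/4-.4)
print("shank bottom",tri(s(233,142),c(620,147)))
print("shank upper (z ray) ",tri(s(228,20),c(621,20)))
print("hook other end/tip",tri(s(203,140),c(605,140)))
print("bail",tri(s(193,284),c(611,312)))
print("rim",[tri(s(a,b),c(d,e)) for a,b,d,e in((277,258,601,250),(268,168,682,228),(127,263,521,216))])
from h import *
print("pred seat", np.array([584.1,154.1,363.8-146]), proj("side",[584.1,154.1,217.8]),proj("scene",[584.1,154.1,217.8]))
E
```

```text
shank bottom (array([581.7, 155.7, 217.6]), np.float64(3.5873965990689998))
shank upper (z ray)  (array([581. , 154.4, 304.9]), np.float64(7.224558687224154))
hook other end/tip (array([598.9, 156.1, 217.9]), np.float64(4.657136749218293))
bail (array([614.7, 143.5,  76.2]), np.float64(1.284330211835608))
rim [(array([555. , 189.3, 159.3]), np.float64(0.3464065725548952)), (array([566.7, 114.4, 154.6]), np.float64(2.441291372180179)), (array([642.3, 198.3, 156.5]), np.float64(4.309738845677668))]
pred seat [584.1 154.1 217.8] [225.7 170.3] [242.1 147.4]
```

Emit:
carry_out:
  xyz:
    - [0,0,0.5]
    - [0,0,0.7]
    - [0,0,0.6]
    - [0,0,0.4]
    - [0,0,0.25]
    - [0,0,0.12]
    - [0,0,0]
  dr:
    - [0,0,0]
    - [0,0,0]
    - [0,0,0]
    - [0,0,0]
    - [0,0,0]
    - [0,0,0]
    - [0,0,0]

```text
time: 13.3
tool_pos: [581.7, 156.6, 213.1]
tcp_rot: [-3.139, -0.001, -2.985]
contact_force: [0.5, 0.2, -1.1]
grip_width: 16.1
```

```bash
python3 look.py 7 "[605,160,90]" 66
```

```text
13.3 [581.729 156.639 213.082] [-3.139 -0.001 -2.985] q [ 0.137  0.512  1.354 -0.003  1.276 -1.59 ] f [ 0.466  0.245 -1.082] 16.05530789820511
side x0,y0 186 174 scale 6
scene x0,y0 203 155 scale 6
```

View pics/L7.png

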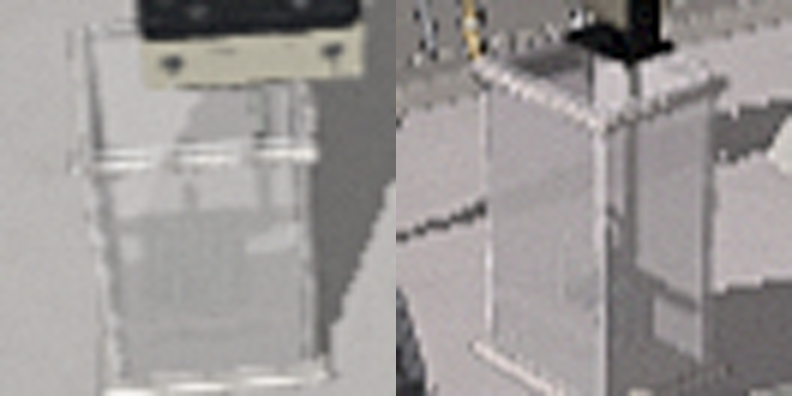

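Emit:
carry_out:
  xyz:
    - [0,0,0.1]
    - [0,0,0]
    - [-0.1,0,0]
    - [-0.15,0,0]
    - [-0.12,0,0]
    - [0,0,0]
    - [0,0,0]
  dr:
    - [0,0,0]
    - [0,0,0]
    - [0,0,0]
    - [0,0,0]
    - [0,0,0]
    - [0,0,0]
    - [0,0,0]

```text
time: 14.28
tool_pos: [603.6, 159.9, 206.5]
tcp_rot: [-3.139, -0.002, -2.985]
contact_force: [-0.4, 0.0, -1.1]
grip_width: 15.9
```

```bash
python3 look.py 8 "[605,160,90]" 66
```

```text
14.275 [603.559 159.877 206.51 ] [-3.139 -0.002 -2.985] q [ 0.138  0.559  1.292 -0.003  1.292 -1.589] f [-0.359  0.029 -1.12 ] 15.932308914459625
side x0,y0 186 174 scale 6
scene x0,y0 203 155 scale 6
```

View pics/L8.png

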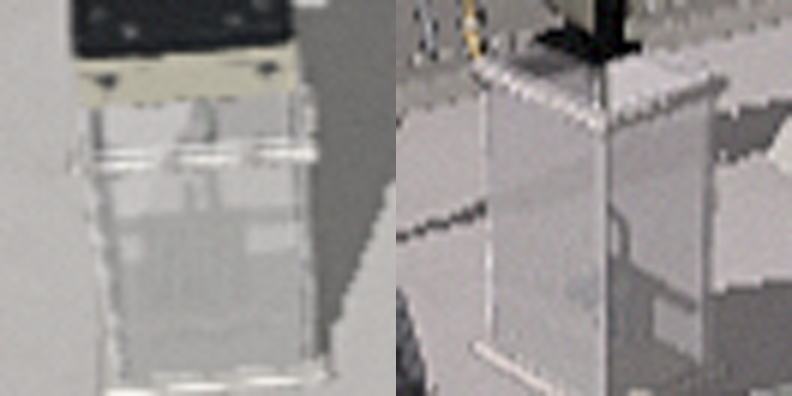

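Emit:
carry_out:
  xyz:
    - [0,0,-0.1]
    - [0,0,-0.15]
    - [0,0,-0.15]
    - [0,0,-0.15]
    - [0,0,-0.15]
    - [0,0,-0.1]
    - [0,0,0]
  dr:
    - [0,0,0]
    - [0,0,0]
    - [0,0,0]
    - [0,0,0]
    - [0,0,0]
    - [0,0,0]
    - [0,0,0]

```text
time: 15.25
tool_pos: [603.9, 160.0, 255.3]
tcp_rot: [-3.139, -0.0, -2.985]
contact_force: [0.1, 0.7, -1.5]
grip_width: 15.6
```

```bash
python3 look.py 9 "[605,160,110]" 80
```

```text
15.25 [603.905 160.044 255.273] [-3.139 -0.    -2.985] q [ 0.138  0.525  1.214 -0.003  1.402 -1.589] f [ 0.095  0.695 -1.543] 15.647324054010186
side x0,y0 179 162 scale 5
scene x0,y0 196 141 scale 5
```

View pics/L9.png

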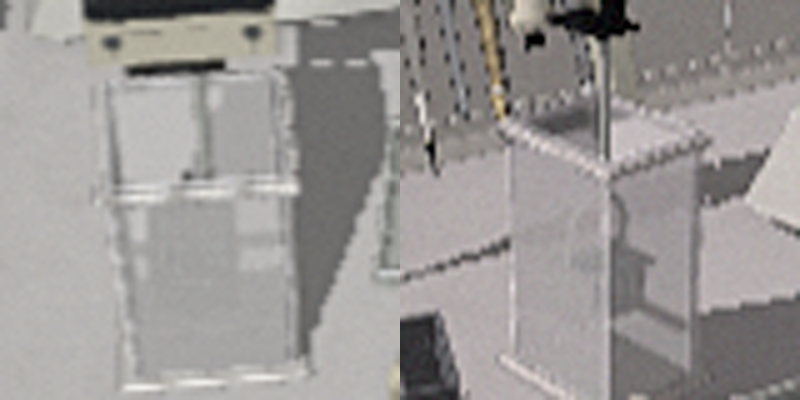

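Emit:
carry_out:
  xyz:
    - [0,0,-0.15]
    - [0,0,-0.3]
    - [0,0,-0.4]
    - [0,0,-0.45]
    - [0,0,-0.45]
    - [0,0,-0.4]
    - [0,0,-0.3]
    - [0,0,-0.1]
  dr:
    - [0,0,0]
    - [0,0,0]
    - [0,0,0]
    - [0,0,0]
    - [0,0,0]
    - [0,0,0]
    - [0,0,0]
    - [0,0,0]

```text
time: 16.35
tool_pos: [603.9, 160.5, 409.3]
tcp_rot: [-3.139, 0.001, -2.985]
contact_force: [-0.3, 0.6, -2.3]
grip_width: 15.9
```

```bash
python3 look.py 10 "[605,160,220]" 100
```

```text
16.35 [603.931 160.535 409.267] [-3.139  0.001 -2.985] q [ 0.139  0.492  0.862 -0.003  1.786 -1.59 ] f [-0.31   0.577 -2.268] 15.899150441316365
side x0,y0 166 121 scale 4
scene x0,y0 186 94 scale 4
```

View pics/L10.png

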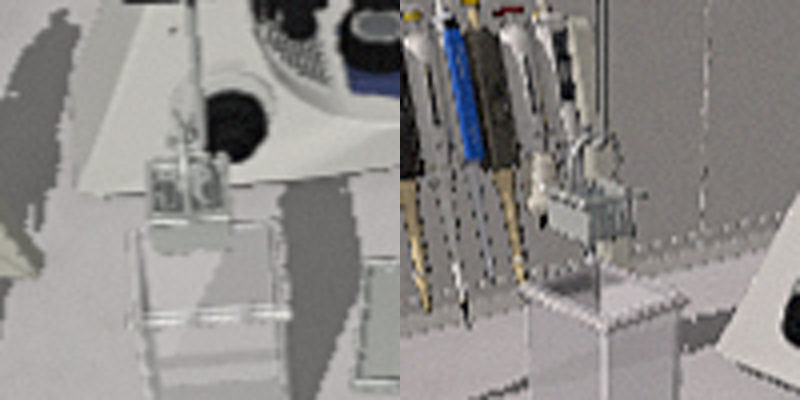

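Emit:
carry_out:
  xyz:
    - [0.09,-0.04,0]
    - [0.19,-0.07,0]
    - [0.28,-0.11,0]
    - [0.33,-0.13,0]
    - [0.33,-0.13,0]
    - [0.33,-0.13,0]
    - [0.33,-0.13,0]
    - [0.33,-0.13,0]
  dr:
    - [0,0,0]
    - [0,0,0]
    - [0,0,0]
    - [0,0,0]
    - [0,0,0]
    - [0,0,0]
    - [0,0,0]
    - [0,0,0]

```text
time: 17.45
tool_pos: [479.6, 87.8, 407.2]
tcp_rot: [-3.139, -0.002, -2.985]
contact_force: [-0.7, -0.2, -1.3]
grip_width: 15.9
```

Emit:
carry_out:
  xyz:
    - [0.28,-0.11,0]
    - [0.19,-0.07,0]
    - [0.1,-0.03,0]
    - [0,0,0.15]
    - [0,0,0.3]
    - [0,0,0.4]
    - [0,0,0.4]
    - [0,0,0.4]
  dr:
    - [0,0,0]
    - [0,0,0]
    - [0,0,0]
    - [0,0,0]
    - [0,0,0]
    - [0,0,0]
    - [0,0,0]
    - [0,0,0]

```text
time: 18.45
tool_pos: [449.2, 70.4, 307.4]
tcp_rot: [-3.139, -0.002, -2.985]
contact_force: [0.7, -0.1, -0.7]
grip_width: 16.1
```

Emit:
carry_out:
  xyz:
    - [0,0,0.4]
    - [0,0,0.3]
    - [0,0,0.15]
    - [0,0,0]
    - [0,0,0]
  dr:
    - [0,0,0]
    - [0,0,0]
    - [0,0,0]
    - [0,0,0]
    - [0,0,0]

```text
time: 19.08
tool_pos: [449.5, 70.1, 258.6]
tcp_rot: [-3.139, 0.0, -2.985]
contact_force: [0.1, 0.0, -1.5]
grip_width: 15.9
```

```bash
python3 look.py 11 "[459,72,60]" 100
```

```text
19.075 [449.508  70.057 258.613] [-3.139  0.    -2.985] q [-0.012  0.205  1.687 -0.003  1.249 -1.739] f [ 0.101  0.038 -1.458] 15.916235718173972
side x0,y0 227 141 scale 4
scene x0,y0 242 159 scale 4
```

View pics/L11.png

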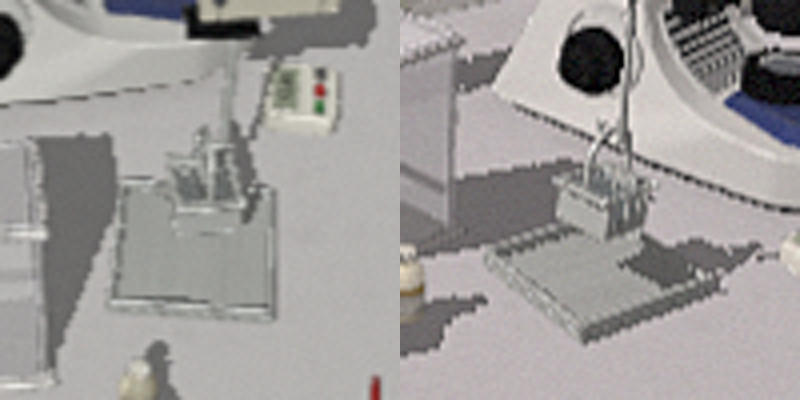

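```bash
python3 - <<'E'
from h import *
np.set_printoptions(precision=1,suppress=True)
# cage lower front edge corners
print(onz("side",227+176/4,141+231/4,45),onz("side",227+235/4,141+231/4,45))
print(onz("scene",242+(558-400)/4,159+221/4,45),onz("scene",242+(608-400)/4,159+240/4,45),onz("scene",242+(645-400)/4,159+228/4,45))
S=lambda x,y:onz("side",227+x/4-.4,141+y/4-.4,14)
print("tray",np.mean([S(120,180),S(272,183),S(274,317),S(110,306)],0))
E
```

```text
[474.5  86.8  45. ] [434.1  84.5  45. ]
[476.7  94.2  45. ] [438.4  82.   45. ] [436.7  50.3  45. ]
tray [461.8  70.5  14. ]
```

Emit:
carry_out:
  xyz:
    - [0,0,0.1]
    - [0,0,0.15]
    - [0,0,0.15]
    - [0,0,0.1]
    - [0,0,0.06]
    - [0,0,0.05]
    - [0,0,0.05]
    - [0,0,0.05]
  dr:
    - [0,0,0]
    - [0,0,0]
    - [0,0,0]
    - [0,0,0]
    - [0,0,0]
    - [0,0,0]
    - [0,0,0]
    - [0,0,0]

```text
time: 20.18
tool_pos: [449.1, 69.9, 215.4]
tcp_rot: [-3.139, -0.001, -2.985]
contact_force: [0.3, -0.0, -1.0]
grip_width: 15.8
```

Emit:
carry_out:
  xyz:
    - [0,0,0.05]
    - [0,0,0.05]
    - [0,0,0.06]
    - [0,0,0.06]
    - [0,0,0.06]
    - [0,0,0]
    - [0,0,0]
  dr:
    - [0,0,0]
    - [0,0,0]
    - [0,0,0]
    - [0,0,0]
    - [0,0,0]
    - [0,0,0]
    - [0,0,0]

```text
time: 21.05
tool_pos: [449.1, 69.8, 198.7]
tcp_rot: [-3.139, -0.001, -2.985]
contact_force: [0.7, 0.4, -0.5]
grip_width: 15.9
```

```bash
python3 look.py 12 "[459,72,60]" 80
```

```text
21.05 [449.106  69.818 198.721] [-3.139 -0.001 -2.985] q [-0.013  0.266  1.785 -0.003  1.091 -1.739] f [ 0.702  0.44  -0.479] 15.892066932724571
side x0,y0 237 151 scale 5
scene x0,y0 252 169 scale 5
```

View pics/L12.png

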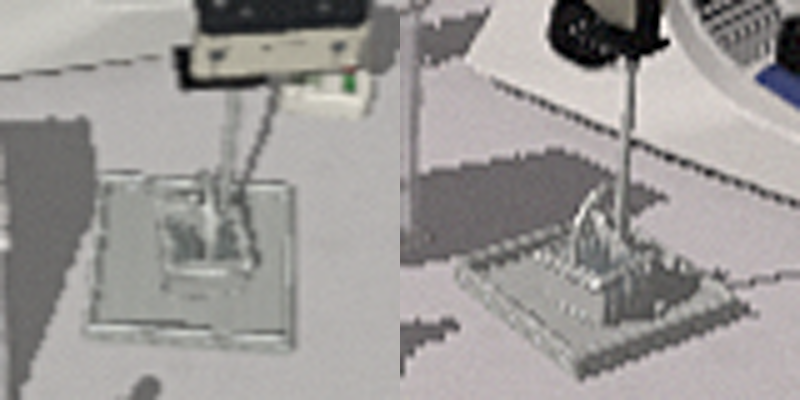

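Emit:
carry_out:
  xyz:
    - [0.06,0,0]
    - [0.12,0,0]
    - [0.15,0,0]
    - [0.15,0,0]
    - [0.12,0,0]
    - [0,0,0]
    - [0,0,0]
  dr:
    - [0,0,0]
    - [0,0,0]
    - [0,0,0]
    - [0,0,0]
    - [0,0,0]
    - [0,0,0]
    - [0,0,0]

```text
time: 22.02
tool_pos: [413.7, 64.2, 198.9]
tcp_rot: [-3.139, -0.0, -2.985]
contact_force: [0.0, -0.9, -1.9]
grip_width: 15.7
```

```bash
python3 look.py 13 "[459,72,60]" 80
```

```text
22.025 [413.744  64.188 198.859] [-3.139 -0.    -2.985] q [-0.027  0.202  1.872 -0.003  1.067 -1.753] f [ 0.03  -0.936 -1.893] 15.731424261873649
side x0,y0 237 151 scale 5
scene x0,y0 252 169 scale 5
```

View pics/L13.png

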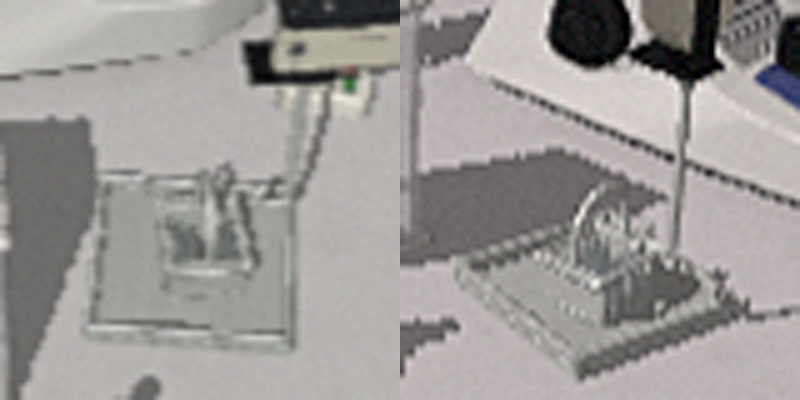

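Emit:
carry_out:
  xyz:
    - [0.05,0,-0.2]
    - [0,0,-0.5]
    - [0,0,-0.7]
    - [0,0,-0.7]
    - [0,0,-0.4]
    - [0,0,0]
  dr:
    - [0,0,0]
    - [0,0,0]
    - [0,0,0]
    - [0,0,0]
    - [0,0,0]
    - [0,0,0]

```text
time: 22.88
tool_pos: [411.1, 64.2, 350.7]
tcp_rot: [-3.138, 0.003, -2.985]
contact_force: [0.7, -0.2, -1.5]
grip_width: 15.8
```

```bash
python3 look.py 14 "[459,72,60]" 80; python3 - <<'E'
from st import *
G=R.from_euler("xyz",[3.139,.61,2.918]).as_matrix()
pre=np.array([393.4,349.7,254.6])
rows(lin(p,A,pre+[0,-20,70],G,8)+[(pre+[0,-10,35],G),(pre,G)])
E
```

```text
22.875 [411.148  64.193 350.676] [-3.138  0.003 -2.985] q [-0.028  0.068  1.595 -0.003  1.475 -1.755] f [ 0.729 -0.163 -1.469] 15.846974120196588
side x0,y0 237 151 scale 5
scene x0,y0 252 169 scale 5
xyz [[-0.052, 0.552, 0.047], [-0.023, 0.554, 0.043], [0.005, 0.555, 0.036], [0.033, 0.555, 0.026], [0.061, 0.553, 0.015], [0.087, 0.55, 0.002], [0.111, 0.545, -0.013], [0.135, 0.539, -0.03]]
dr [[0.099, -0.541, 0.33], [0.099, -0.541, 0.33], [0.099, -0.541, 0.33], [0.099, -0.541, 0.33], [0.099, -0.541, 0.33], [0.099, -0.541, 0.33], [0.099, -0.541, 0.33], [0.099, -0.541, 0.33]]
xyz [[0.364, 0.161, 0.457], [0.364, 0.161, 0.457]]
dr [[0.0, 0.0, 0.0], [0.0, 0.0, 0.0]]
```

View pics/L14.png

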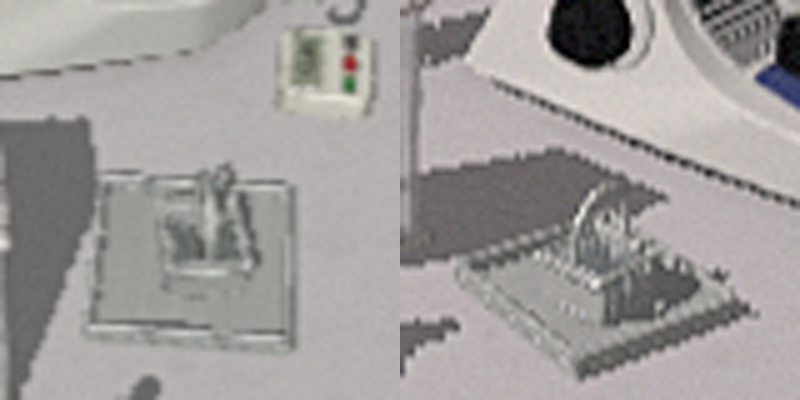

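Basket stands upright, centred in the tray. Returning to the holder.

Emit:
carry_out:
  xyz:
    - [-0.05,0.55,0.05]
    - [-0.02,0.55,0.04]
    - [0,0.55,0.04]
    - [0.03,0.55,0.03]
    - [0.06,0.55,0.01]
    - [0.09,0.55,0]
    - [0.11,0.54,-0.01]
    - [0.13,0.54,-0.03]
  dr:
    - [0.1,-0.54,0.33]
    - [0.1,-0.54,0.33]
    - [0.1,-0.54,0.33]
    - [0.1,-0.54,0.33]
    - [0.1,-0.54,0.33]
    - [0.1,-0.54,0.33]
    - [0.1,-0.54,0.33]
    - [0.1,-0.54,0.33]

```text
time: 23.98
tool_pos: [393.4, 328.9, 323.4]
tcp_rot: [-3.141, 0.611, 2.919]
contact_force: [0.6, -0.2, -0.2]
grip_width: 16.2
```

Emit:
carry_out:
  xyz:
    - [0,0,0]
    - [0.36,0.16,0.4]
    - [0,0,0]
  dr:
    - [0,0,0]
    - [0,0,0]
    - [0,0,0]

```text
time: 24.35
tool_pos: [391.7, 337.1, 290.2]
tcp_rot: [-3.135, 0.606, 2.923]
contact_force: [0.2, 0.2, 0.2]
grip_width: 16.0
```

```bash
python3 - <<'E'
from st import *
print(o["time"],p,o["tcp_rot"],o["joint_positions"])
G=R.from_euler("xyz",[3.1395,.610,2.918]).as_matrix(); g=np.array([469.15,332.55,143.5])
print(G[:,2])
rows([(p,A),(g-135*G[:,2],G)])
E
```

```text
24.35 [391.676 337.056 290.197] [-3.135  0.606  2.923] [ 0.851  0.195  1.762 -0.65   0.979 -0.183]
[ 0.559 -0.125 -0.82 ]
xyz [[0.352, 0.211, 0.486]]
dr [[-0.04, -0.029, 0.029]]
```

Emit:
carry_out:
  xyz:
    - [0.2,0.1,0.2]
    - [0.15,0.11,0.2]
    - [0,0,0]
    - [0,0,0]
  dr:
    - [-0.04,-0.03,0.03]
    - [0,0,0]
    - [0,0,0]
    - [0,0,0]

```text
time: 24.85
tool_pos: [392.5, 351.6, 262.0]
tcp_rot: [3.132, 0.615, 2.913]
contact_force: [1.1, -0.2, -0.3]
grip_width: 16.0
```

```bash
python3 - <<'E'
from st import *
G=R.from_euler("xyz",[3.1395,.610,2.918]).as_matrix(); g=np.array([469.15,332.55,143.5])
rows([(p,A),(g-135*G[:,2],G)]); rows([(p,A),(g,G)])
E
python3 look.py 15 "[470,333,125]" 80
```

```text
xyz [[0.053, -0.031, 0.123]]
dr [[0.036, 0.033, -0.03]]
xyz [[0.063, -0.043, 2.373]]
dr [[0.036, 0.033, -0.03]]
24.85 [392.451 351.562 262.002] [3.132 0.615 2.913] q [ 0.872  0.244  1.787 -0.694  0.921 -0.095] f [ 1.101 -0.228 -0.315] 16.039241498238415
side x0,y0 232 222 scale 5
scene x0,y0 164 173 scale 5
```

View pics/L15.png

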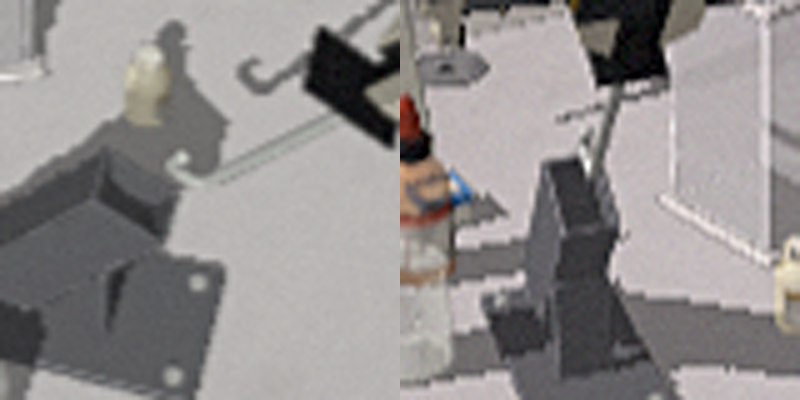

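Emit:
carry_out:
  xyz:
    - [0.05,-0.03,0.05]
    - [0,0,0.07]
    - [0,0,0]
  dr:
    - [0.03,0.03,-0.03]
    - [0,0,0]
    - [0,0,0]

```text
time: 25.32
tool_pos: [393.4, 349.4, 253.4]
tcp_rot: [3.14, 0.61, 2.919]
contact_force: [-1.1, -0.3, 0.0]
grip_width: 15.7
```

```bash
python3 - <<'E'
from st import *
G=R.from_euler("xyz",[3.1395,.610,2.918]).as_matrix(); g=np.array([469.15,332.55,143.5])
rows([(p,A),(g-135*G[:,2],G)]); rows([(p,A),(g,G)])
E
python3 look.py 16 "[470,333,125]" 80
```

```text
xyz [[-0.011, 0.001, -0.008]]
dr [[0.001, -0.002, 0.004]]
xyz [[-0.012, 0.001, 2.242]]
dr [[0.001, -0.002, 0.004]]
25.325 [393.383 349.409 253.395] [3.14  0.61  2.919] q [ 0.867  0.254  1.798 -0.698  0.908 -0.091] f [-1.093 -0.311  0.034] 15.692607927294787
side x0,y0 232 222 scale 5
scene x0,y0 164 173 scale 5
```

```bash
python3 - <<'E'
from h import *
o=[]
for n,(x,y) in {"side":(232,222),"scene":(164,173)}.items():
    for k in (5,16): o.append(cv2.resize(cv2.imread(f"pics/{n}{k}.png")[y:y+70,x:x+70],None,fx=5,fy=5,interpolation=cv2.INTER_CUBIC))
im=np.vstack([np.hstack(o[:2]),np.hstack(o[2:])]); cv2.imwrite("pics/c16.png",cv2.resize(im,(598,598)))
E
```

```text
(no output)
```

View pics/c16.png

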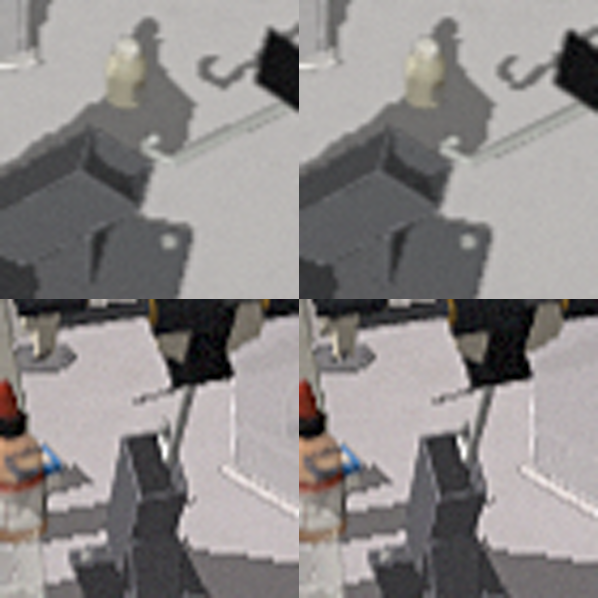

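Emit:
carry_out:
  xyz:
    - [0,0,0.15]
    - [0,0,0.25]
    - [0,0,0.3]
    - [0,0,0.3]
    - [0,0,0.3]
    - [0,0,0.3]
    - [0,0,0.2]
    - [0,0,0]
  dr:
    - [0,0,0]
    - [0,0,0]
    - [0,0,0]
    - [0,0,0]
    - [0,0,0]
    - [0,0,0]
    - [0,0,0]
    - [0,0,0]

```text
time: 26.42
tool_pos: [454.2, 335.7, 164.4]
tcp_rot: [3.14, 0.61, 2.919]
contact_force: [1.5, -0.6, -0.4]
grip_width: 15.3
```

```bash
python3 - <<'E'
from st import *
G=R.from_euler("xyz",[3.1395,.610,2.918]).as_matrix(); g=np.array([469.15,332.55,143.5])
rows([(p,A),(g,G)])
E
python3 look.py 17 "[470,333,125]" 80
```

```text
xyz [[-0.009, 0.003, 0.432]]
dr [[-0.005, -0.003, 0.003]]
26.425 [454.179 335.718 164.441] [3.14  0.61  2.919] q [ 0.749  0.415  1.852 -0.842  0.686  0.02 ] f [ 1.465 -0.551 -0.358] 15.344998831928644
side x0,y0 232 222 scale 5
scene x0,y0 164 173 scale 5
```

View pics/L17.png

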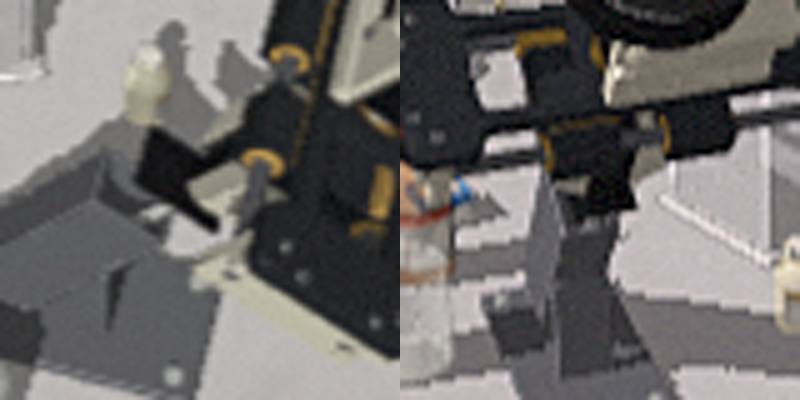

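Going in freely; 26 mm left.

Emit:
carry_out:
  xyz:
    - [0,0,0.1]
    - [0,0,0.12]
    - [0,0,0.1]
    - [0,0,0.06]
    - [0,0,0.03]
    - [0,0,0]
  dr:
    - [0,0,0]
    - [0,0,0]
    - [0,0,0]
    - [0,0,0]
    - [0,0,0]
    - [0,0,0]

```text
time: 27.28
tool_pos: [467.6, 333.1, 144.9]
tcp_rot: [3.139, 0.61, 2.918]
contact_force: [1.9, -0.2, -0.4]
grip_width: 15.6
```

```bash
python3 - <<'E'
from st import *
G=R.from_euler("xyz",[3.1395,.610,2.918]).as_matrix(); g=np.array([469.15,332.55,143.5])
rows([(p,A),(g,G)])
E
python3 look.py 18 "[470,333,125]" 80
```

```text
xyz [[-0.009, -0.003, 0.035]]
dr [[0.004, -0.001, 0.002]]
27.275 [467.578 333.072 144.918] [3.139 0.61  2.918] q [ 0.725  0.454  1.856 -0.885  0.643  0.055] f [ 1.889 -0.218 -0.393] 15.573039096496094
side x0,y0 232 222 scale 5
scene x0,y0 164 173 scale 5
```

View pics/L18.png

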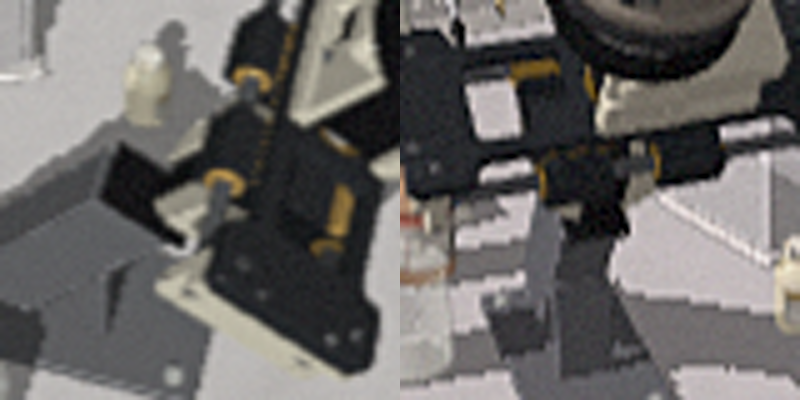

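Home. Open the gripper and back off along the rod.

Emit:
carry_out:
  xyz:
    - [0,0,0.03]
    - [0,0,0]
    - [0,0,0]
    - [0,0,0]
    - [0,0,0]
    - [0,0,0]
    - [0,0,0]
    - [0,0,0]
  dr:
    - [0,0,0]
    - [0,0,0]
    - [0,0,0]
    - [0,0,0]
    - [0,0,0]
    - [0,0,0]
    - [0,0,0]
    - [0,0,0]
  gripper: 0.6

```text
time: 28.38
tool_pos: [468.5, 332.9, 143.6]
tcp_rot: [3.139, 0.61, 2.918]
contact_force: [-0.4, -0.3, 1.2]
grip_width: 73.6
```

Emit:
carry_out:
  xyz:
    - [0,0,-0.1]
    - [0,0,-0.4]
    - [0,0,-0.6]
    - [0,0,-0.6]
    - [0,0,-0.5]
    - [0,0,0]
  dr:
    - [0,0,0]
    - [0,0,0]
    - [0,0,0]
    - [0,0,0]
    - [0,0,0]
    - [0,0,0]

```text
time: 29.12
tool_pos: [394.3, 350.4, 254.0]
tcp_rot: [3.134, 0.612, 2.917]
contact_force: [0.2, 0.4, 0.5]
grip_width: 73.6
```

```bash
python3 look.py 19 "[470,333,125]" 80; python3 - <<'E'
from h import *
o=[]
for n,(x,y) in {"side":(232,222),"scene":(164,173)}.items():
    for k in (0,19): o.append(cv2.resize(cv2.imread(f"pics/{n}{k}.png")[y:y+80,x:x+80],None,fx=4,fy=4,interpolation=cv2.INTER_CUBIC))
im=np.vstack([np.hstack(o[:2]),np.hstack(o[2:])]); cv2.imwrite("pics/c19.png",cv2.resize(im,(598,598)))
a=cv2.imread("pics/side19.png")[130:330,150:350]; b=cv2.imread("pics/side0.png")[130:330,150:350]
cv2.imwrite("pics/d19.png",cv2.resize(np.hstack([b,a]),None,fx=2,fy=2,interpolation=cv2.INTER_CUBIC))
E
```

```text
29.125 [394.275 350.388 254.024] [3.134 0.612 2.917] q [ 0.866  0.253  1.798 -0.7    0.903 -0.089] f [0.179 0.374 0.454] 73.62387716842672
side x0,y0 232 222 scale 5
scene x0,y0 164 173 scale 5
```

View pics/c19.png

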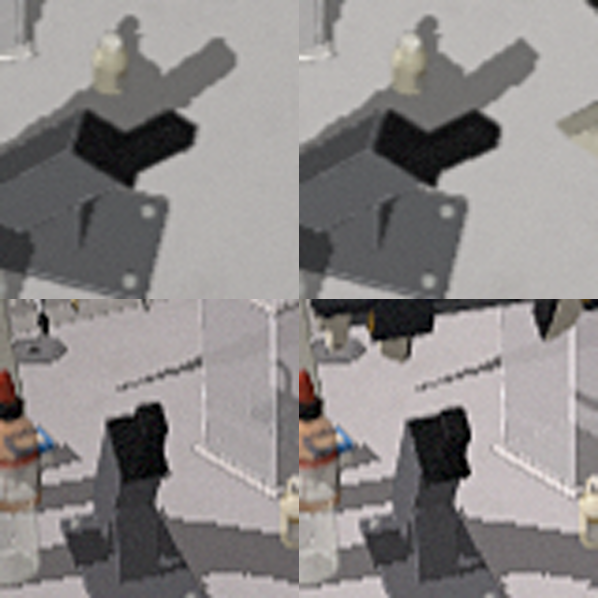

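View pics/d19.png

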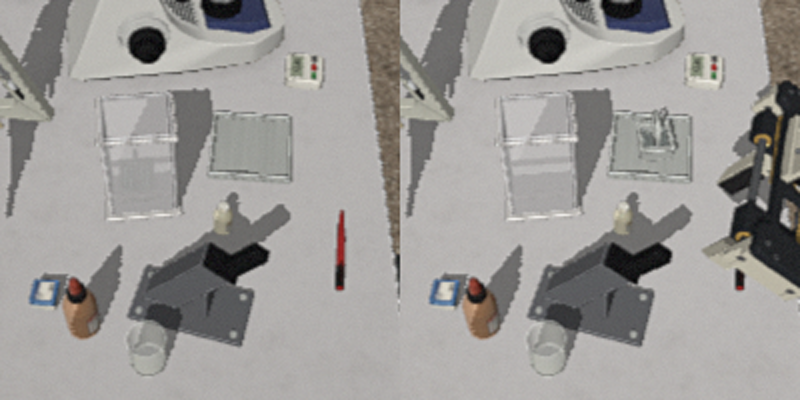

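```bash
python3 -c "
from plant import close_job; print(close_job())"
```

```text
the job is handed in; nothing more can be done
None
```

I lifted the slide basket out of the tank with the hook rod, set it on the drain tray and put the rod back in its holder. I handed the job in at about 29 s of the 58 s allowed; no verdict was reported.

- **Basket:** it cleared the tank rim by about 35 mm, going by the arm's position. It now stands upright on the tray floor, within a few mm of the tray's centre by my estimate, and the hook is clear of it.
- **Rod:** it slid in with no noticeable force, to within 2 mm of where I first gripped it. The side and scene pictures show it where it was at the start, to within about a pixel.
- **Other things on the worktop:** the side picture shows the bystanders unmoved. The arm hides half of the red marker, but the part that shows is in place.

**What went wrong:** on the first approach to the rod the last joint reached its limit just short of the grasp. I backed off, turned the gripper half a turn and gripped from there.

**Checks that disagreed:** the tray's position differed by up to 8 mm in x between the cameras. I checked again with the basket hanging above the tray, then lowered it.

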